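Strip a scooter variator and lay its parts out for the next jobs

TASK

Take the scooter variator stack apart from the top down, one part at a time, and set each part down (do not drop it), the same way up as it came off, where its next job is: stand the steel boss tube in the round steel parts dish; lay the domed ramp plate flat in the rectangular wash tray; sit the sliding pulley half level on the thick press ring with its hub nose in the ring's hole; and put the finned pulley half flat on the square surface plate with nothing overhanging. Leave the impact socket and the coil spring standing where they are.

Things in the scene. Friction and masses are not known exactly. Their poses are not given: they have to be found in the camera images.
- boss: Top of the stack: bright steel tube, 22 mm outside diameter, 71 mm long, standing upright, about 0.11 kg. Origin: centre of its lower end, z up its axis. In the stack it passes through the ramp plate and the sliding half and stands loose on the finned half's hub; its top 18 mm stand clear above the ramp plate's hub collar.
- ramp_plate: Second from the top: dark steel domed plate, 82 mm diameter, 37 mm high, 0.16 kg, three black shoes at its rim. Origin: centre of its underside, z up. Round hub collar of 36 mm outside diameter from z = 23 to 37 mm: the place to grip; the dome slopes down outside it. 26 mm bore. In the stack it rests loose in the 4 mm deep, 90 mm wide cup of the sliding half.
- sliding_half: Third: aluminium sliding pulley half, 100 mm diameter, 34 mm high, 0.40 kg, shallow cup upwards. Origin: centre of its underside, z up. Grip its central tower: 36 mm outside diameter, brass-lined 25 mm bore, top at z = 34 mm; cup rim at z = 20 mm, cup floor at z = 16 mm. Below, a 36 mm hub nose projects 6 mm under the cone and rests on the finned half's hub.
- fan_half: Bottom of the stack: aluminium fixed pulley half, 116 mm diameter, 38 mm high, 0.42 kg, cooling fins below, cone up. Origin: centre of its underside, z up. Grip its hub collar: 36 mm diameter, z = 24 to 38 mm. In the stack the origins of sliding half and boss lie 38 mm above this one, the ramp plate's 54 mm, on one axis. The stack stands loose on the bench.
- parts_dish: Round steel dish fixed to the bench by its magnet, 112 mm over the rim, 25 mm high. Origin: centre of its underside. The inner floor is 6 mm above it and 85 mm in diameter.
- wash_tray: Shallow grey plastic rectangular tray, fixed, 150 mm (its x) by 125 mm (its y), 26 mm high, walls and floor 4 mm. Origin: centre of its underside; the inner floor is 4 mm above it.
- press_ring: Thick dark steel ring standing on the bench, fixed: 80 mm outside diameter, hole 54 mm, 45 mm high. Origin: centre of its underside; its top face is 45 mm above it. With the sliding half's nose in the hole, that part's origin lies 39 mm above the ring's origin.
- surface_plate: Square steel surface plate on rubber feet, fixed, 150 mm by 150 mm, top face 30 mm above its origin (centre of its underside); x and y along its sides.
- impact_socket: Bystander: steel impact socket standing upright among the work, 46 mm diameter, 56 mm high, loose. Origin: centre of its underside.
- spring: Bystander: dark coil spring standing upright among the work, 55 mm diameter, 71 mm high, loose. Origin: centre of its underside.
Mind the look-alikes: they are no part of the job. Leave any purple look-alike of the ramp_plate alone. Leave any purple look-alike of the fan_half alone.

How it is judged:
On the way, in this order (a step that is already met when the one before it is completed fails the run):
1. the boss stands released in the parts dish (z of boss in the frame of parts_dish between 0.003 and 0.01 m and angle between boss's own z axis and vertical below 0.06 rad and horizontal distance between boss and parts_dish below 0.036 m and linear speed of boss below 0.02 m/s and angular speed of boss below 0.15 rad/s and contact force between boss and the fingers below 0.1 N), for 0.2 s.
2. the ramp plate lies released, flat in the wash tray (z of ramp_plate in the frame of wash_tray between 0.001 and 0.008 m and angle between ramp_plate's own z axis and vertical below 0.06 rad and horizontal distance between ramp_plate and wash_tray below 0.045 m and linear speed of ramp_plate below 0.02 m/s and angular speed of ramp_plate below 0.15 rad/s and contact force between ramp_plate and the fingers below 0.1 N), for 0.2 s.
3. the sliding half sits released and level on the press ring, nose in the hole (z of sliding_half in the frame of press_ring between 0.036 and 0.042 m and angle between sliding_half's own z axis and vertical below 0.06 rad and horizontal distance between sliding_half and press_ring below 0.012 m and linear speed of sliding_half below 0.02 m/s and angular speed of sliding_half below 0.15 rad/s and contact force between sliding_half and the fingers below 0.1 N), for 0.2 s.
4. the finned half lies released, flat on the surface plate (z of fan_half in the frame of surface_plate between 0.027 and 0.034 m and angle between fan_half's own z axis and vertical below 0.06 rad and x of fan_half in the frame of surface_plate between -0.019 and 0.019 m and y of fan_half in the frame of surface_plate between -0.019 and 0.019 m and linear speed of fan_half below 0.02 m/s and angular speed of fan_half below 0.15 rad/s and contact force between fan_half and the fingers below 0.1 N), for 0.2 s.
At the end, for the whole second after the job is handed in: Released and at rest, all within 0.06 rad of upright: boss on the dish floor within 36 mm of its centre; ramp plate on the tray floor within 45 mm; sliding half on the press ring, nose in the hole, within 12 mm; finned half on the surface plate within 19 mm along each side (all of step 1 and all of step 2 and all of step 3 and all of step 4); the robot touches nothing.
It fails at once if the impact socket is pushed more than 20 mm or knocked over (distance of impact_socket from where it was at the start of the episode above 0.02 m or angle between impact_socket's own z axis and vertical above 0.5 rad).
It fails at once if the coil spring is pushed more than 20 mm or knocked over (distance of spring from where it was at the start of the episode above 0.02 m or angle between spring's own z axis and vertical above 0.5 rad).
It fails at once if a part is dropped onto its place: lower than 20 mm above its seat it moves faster than 0.5 m/s ((horizontal distance between boss and parts_dish below 0.06 m and z of boss in the frame of parts_dish below 0.026 m and linear speed of boss above 0.5 m/s) or (horizontal distance between ramp_plate and wash_tray below 0.06 m and z of ramp_plate in the frame of wash_tray below 0.024 m and linear speed of ramp_plate above 0.5 m/s) or (horizontal distance between sliding_half and press_ring below 0.06 m and z of sliding_half in the frame of press_ring below 0.059 m and linear speed of sliding_half above 0.5 m/s) or (horizontal distance between fan_half and surface_plate below 0.06 m and z of fan_half in the frame of surface_plate below 0.05 m and linear speed of fan_half above 0.5 m/s)).
It also fails if it takes over 120 s, if anything falls off the work surface, if the arm or the gripper's body presses on something with over 40 N, if the wrist force passes 120 N, or if a joint passes its speed limit or range.

ROBOT

A 6-joint arm with a two-finger parallel gripper is mounted at the origin on the work surface. World frame = base frame: x ahead of the robot, y to its left, z up, the work surface at z = 0. Lengths are in m, angles in rad, forces in N, time in s.
With the tool pointing down it reaches from about 0.35 to 0.85 m from the base axis. Payload 8.1 kg.
Tool frame: the origin (TCP) lies between the finger pads; the fingertips stand 8 mm ahead of it and the grasp point (between the pads) lies 11 mm behind it (robot.tip_reach is the y of the fingertips in the tool frame, in m); y points along the fingers, z is the direction in which the jaws open and shut, and the axes are right-handed (so a half turn about y gives the same grasp; the last joint's range is limited). The gripper opens to 93 mm and grips with 3 to 60 N. Pads are 15 mm wide; open, the fingers measure 128 mm over their backs; the gripper's body (75 mm by 188 mm) begins 65 mm behind the grasp point.
Start: joints at [1.252, 0.13, 1.488, -0, 1.523, -0.085], TCP at [0.139, 0.584, 0.227] pointing down, gripper open.
Joint ranges: [-2.96, 2.96], [-0.89, 2.26], [0.02, 2.5], [-1.34, 4.48], [0, 2.73], [-2.66, 2.66]. Speed limits (rad/s): [2.39, 2.39, 2.79, 3.14, 3.14, 3.14].

INTERFACE

Orientations are given as a rotation vector (axis times angle).
In Python, from plant import robot gives the robot as it stands.
- The arm moves only by the tool carry_out, never from a script. Its argument "increments" is a list of rows, each an object with "linear": the shift along the tool's x, y, z in m, a list of three; "yaw": the turn about the tool's y in rad. A call has 1 to 5 rows; each row is the pose to reach, as a shift and turn from the pose measured when the call began, along the tool's axes at that moment; what a row does not reach only later rows make up. A row lasts 1/8 s, in which the tool goes at most 62.5 mm and 10.7 degrees, less where a joint would pass 70% of its speed; a pose out of reach is approached as far as the arm can. A call with a gripper value outside its range is refused whole. "gripper" is the opening, from 0 (shut) to 1 (fully open), set as the call begins (left out, the last holds). The fingers move at their own pace and stop on an object; "newtons" is the grip in N (left out, the last holds). Time passes only in rows, so rows that repeat a pose let the fingers close. It gives the time, the measured TCP pose, the force and the opening at its end, in the units of the state.
- robot.read_state(): the state, without advancing time (a new reading comes with each control period).
- robot.read_camera(name): name is "side" or "top"; returns the picture (420x560x3 uint8, blue, green, red); there is no depth.
- robot.camera_params(name): a dict with "fov_y" (degrees; the focal length in pixels is half the picture's height over the tangent of half this angle, whatever the lens; pixels are square), "cx", "cy" (the principal point, pixels), "k1" (the pictures are not rectified: a ray, as slopes to the right and down, at radius r is drawn at 1 + k1 r^2 times it, then the intrinsics apply), "R" (3x3) and "t" (3): a world point X has camera coordinates R X + t. Camera axes: x right, y down, z forward; pixel columns grow to the right and rows downward; lengths in m; the calibration is good to about 2 mm. A picture is of the moment at which its call begins. camera_params takes no time and is no camera call.
- robot.close_job(): hands the job in, once; it reports no verdict.
The state is a dict: "t": time; "q": joint angles; "dq": joint speeds; "joint_torque": joint torques, N m; "tool_pos": TCP position; "orientation": TCP orientation; "force": force on the tool from outside, world axes, zero at the start; "wrist_torque": the same for the moment, N m; "opening": finger opening in m.
Only numpy, scipy, OpenCV 4.12 (cv2) and the standard library are available. Lean on these libraries where they do the work, as an engineer would, in place of code of your own. Each camera call takes 0.05 s, during which the arm holds its last target.

## Working session

There is one attempt and no reset: what is moved stays moved. The work goes in short steps, Python scripts to look and compute and a tool call to move; the robot and the scene stay as the last step left them, time stands still between calls to the robot, and variables do not carry over. Pictures are saved under pics/ and viewed, and the job is handed in when it is done.

Besides the shell and the picture viewer there is one more tool, called after "Call:" in YAML: its name, and indented under it one key for each argument. carry_out: Moves the arm, as the interface text tells. Its arguments: {"type":"object","properties":{"increments":{"type":"array","items":{"type":"object","properties":{"linear":{"type":"array","items":{"type":"number"}},"yaw":{"type":"number"}}}},"gripper":{"type":"number"},"newtons":{"type":"number"}},"required":["increments"]}

```bash
mkdir -p pics; ls
python3 - <<'E'
from plant import robot
import cv2,numpy as np
s=robot.read_state();print({k:np.round(v,4).tolist() for k,v in s.items()},robot.tip_reach)
for n in("side","top"):
    print(n,robot.camera_params(n)); cv2.imwrite(f"pics/{n}0.png",robot.read_camera(n))
E
```

```text
pics
{'t': 0.0, 'q': [1.2516, 0.1312, 1.4893, -0.0, 1.523, -0.0854], 'dq': [0.0001, 0.0002, 0.0006, 0.002, -0.0005, 0.0003], 'joint_torque': [0.0017, -55.9845, -49.1761, 0.0772, 0.0356, -0.0002], 'tool_pos': [0.1388, 0.5832, 0.2256], 'orientation': [-1.5648, 0.1839, -0.1833], 'force': [-0.4757, -0.988, -1.58], 'wrist_torque': [-0.0068, -0.0044, -0.0019], 'opening': 0.0932} 0.008
side {'fov_y': 54.19136136580261, 'cx': 274.9598998844405, 'cy': 209.50667014680164, 'k1': 0.037185324028645654, 'R': array([[ 0.99874669, -0.04907756,  0.00982063],
       [-0.02307013, -0.62553768, -0.7798528 ],
       [ 0.04441645,  0.77864884, -0.62588591]]), 't': array([-0.4835149 ,  0.04088715,  1.03602982])}
top {'fov_y': 54.7661542374017, 'cx': 279.46585115596343, 'cy': 209.74503730331188, 'k1': -0.10530761399139163, 'R': array([[ 1.81778740e-02, -9.99830026e-01,  3.07956333e-03],
       [-9.91201085e-01, -1.84247173e-02, -1.31076084e-01],
       [ 1.31110545e-01, -6.69781974e-04, -9.91367528e-01]]), 't': array([-0.07950375,  0.48830272,  1.1294633 ])}
```

View pics/side0.png

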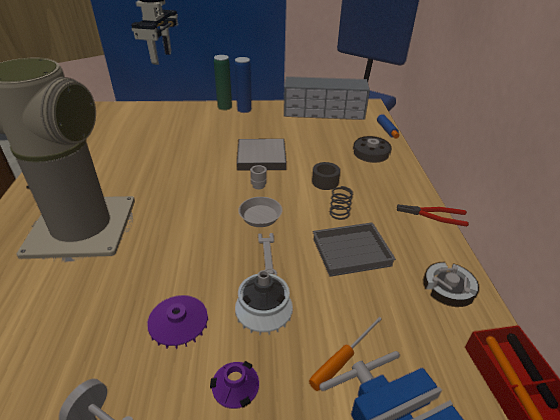

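View pics/top0.png

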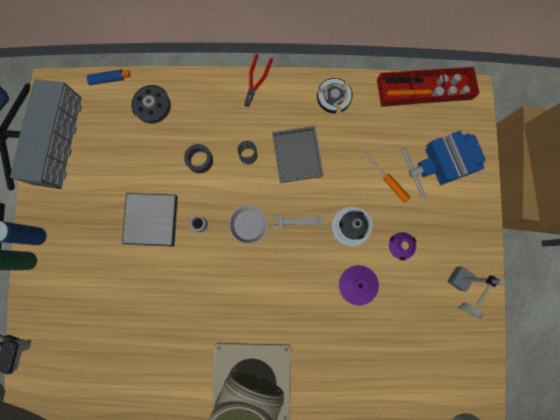

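```bash
cat > h.py <<'E'
from plant import robot
import cv2,numpy as np
from scipy.spatial.transform import Rotation as Rn
P={}
for n in("side","top"):
    c=robot.camera_params(n); f=210/np.tan(np.radians(c["fov_y"]/2))
    P[n]=(np.array([[f,0,c["cx"]],[0,f,c["cy"]],[0,0,1.]]),np.array([c["k1"],0,0,0.]),np.array(c["R"]),np.array(c["t"]))
def proj(n,X):
    K,d,R,t=P[n]; return cv2.projectPoints(np.array(X,float).reshape(-1,1,3),cv2.Rodrigues(R)[0],t,K,d)[0].reshape(-1,2)
def ray(n,uv):
    K,d,R,t=P[n]; p=cv2.undistortPoints(np.array(uv,float).reshape(1,1,2),K,d).ravel()
    v=R.T@np.array([p[0],p[1],1]); return -R.T@t, v/np.linalg.norm(v)
def atz(n,uv,z):
    o,v=ray(n,uv); return o+v*(z-o[2])/v[2]
def tri(us,ut):
    K,d,R,t=P["side"];A=[];
    pm=[]
    for n,u in(("side",us),("top",ut)):
        K,d,R,t=P[n]; pm.append((np.hstack([R,t[:,None]]),cv2.undistortPoints(np.array(u,float).reshape(1,1,2),K,d).reshape(2,1)))
    X=cv2.triangulatePoints(pm[0][0],pm[1][0],pm[0][1],pm[1][1]).ravel(); X=X[:3]/X[3]
    e=[np.linalg.norm(proj(n,X)[0]-u) for n,u in(("side",us),("top",ut))]
    return X,e
def crop(im,c,r,s,name):
    x,y=c; w,h=r; cv2.imwrite(f"pics/{name}.png",cv2.resize(im[max(0,y-h):y+h,max(0,x-w):x+w],None,fx=s,fy=s,interpolation=cv2.INTER_CUBIC))
def circ(c,r,z,n=60):
    a=np.linspace(0,2*np.pi,n); return np.c_[c[0]+r*np.cos(a),c[1]+r*np.sin(a),np.full(n,z)]
E
python3 - <<'E'
from h import *
s=cv2.imread("pics/side0.png");t=cv2.imread("pics/top0.png")
crop(s,(264,298),(40,40),7,"s_stack");crop(t,(352,226),(40,40),7,"t_stack")
crop(s,(310,200),(100,75),4,"s_mid");crop(t,(225,190),(110,75),3.5,"t_mid")
E
```

```text
(no output)
```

View pics/s_stack.png

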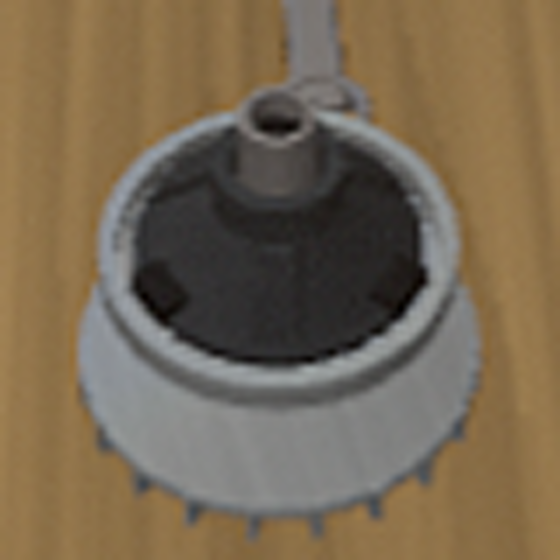

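View pics/t_stack.png

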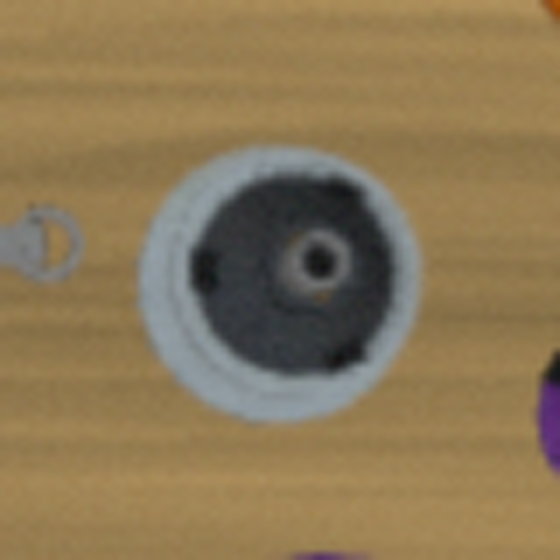

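View pics/s_mid.png

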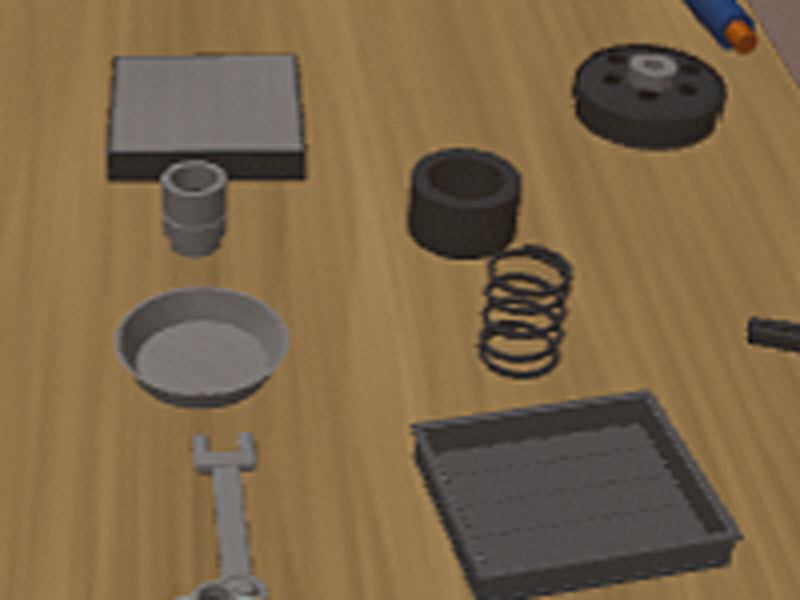

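View pics/t_mid.png

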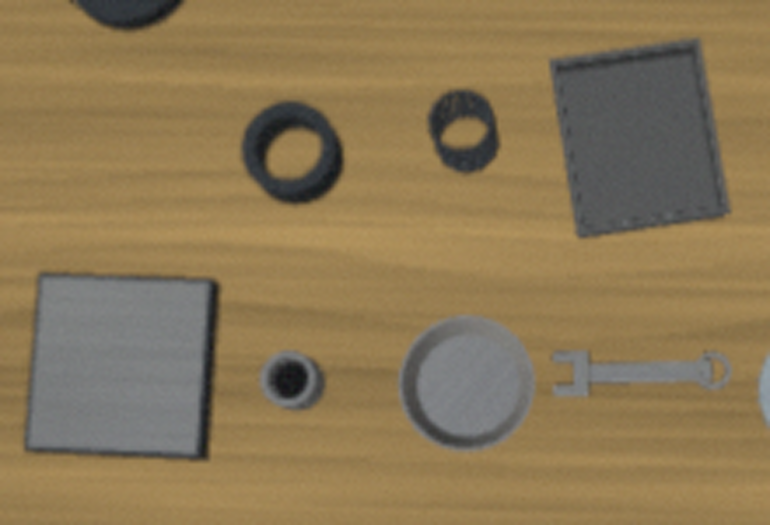

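```bash
cat >> h.py <<'E'
def S(x,y,o,k): return (o[0]+(x+.5)/k-.5,o[1]+(y+.5)/k-.5)
E
python3 - <<'E'
from h import *
so,to=(210,125),(115,115)
m=lambda x,y:S(x,y,so,4); n=lambda x,y:S(x,y,to,3.5)
def p(name,a,b): X,e=tri(a,b);print(name,X.round(4),np.round(e,2))
p("boss",S(278,112,(224,258),7),S(320,260,(312,186),7))
p("dishrim",m(203,340),n(467,383))
p("dish floor",m(204,357),n(468,384))
p("ring",m(465,183),n(291,149))
p("socket",m(194,178),n(290,379))
p("spring",m(531,263),n(462,120))
for q in [((112,57),(213,281)),((298,56),(208,456)),((305,152),(27,448)),((110,151),(40,274))]: pass
# plate corners: side image near-left = small x,small y... list side corners
for nm,a,b in [("p1",(112,57),(26,449)),("p2",(297,56),(39,274)),("p3",(304,152),(215,281)),("p4",(109,152),(206,457))]: p(nm,m(*a),n(*b))
for nm,a,b in [("t1",(415,426),(580,235)),("t2",(651,393),(553,61)),("t3",(739,537),(698,41)),("t4",(482,590),(728,212))]: p(nm,m(*a),n(*b))
E
```

```text
boss [ 0.4479 -0.2792  0.1093] [0.26 0.18]
dishrim [0.4474 0.019  0.0236] [0.07 0.06]
dish floor [0.4479 0.0192 0.0093] [0.08 0.07]
ring [0.6379 0.17   0.0404] [0.17 0.17]
socket [0.4447 0.1586 0.0564] [0.1 0.1]
spring [0.6553 0.0253 0.0747] [0.07 0.07]
p1 [0.3832 0.3822 0.0285] [0.56 0.63]
p2 [0.5318 0.3818 0.0269] [0.02 0.02]
p3 [0.5272 0.2302 0.0308] [0.14 0.14]
p4 [0.3823 0.2295 0.0341] [0.13 0.14]
t1 [ 0.5728 -0.0716  0.0261] [0.09 0.08]
t2 [ 0.7227 -0.046   0.0256] [0.03 0.02]
t3 [ 0.7433 -0.1691  0.0245] [0.06 0.05]
t4 [ 0.596  -0.1958  0.0162] [0.34 0.25]
```

```bash
cat > ov.py <<'E'
from h import *
def ov(im,n,shapes,c,r,k,name):
    x,y=c;w,h=r; o=(x-w,y-h)
    g=cv2.resize(im[y-h:y+h,x-w:x+w],None,fx=k,fy=k,interpolation=cv2.INTER_CUBIC)
    for X,col in shapes:
        u=(proj(n,X)-o+.5)*k-.5
        cv2.polylines(g,[np.round(u).astype(int)],False,col,1)
    cv2.imwrite(f"pics/{name}.png",g); return g
E
python3 - <<'E'
from ov import *
b=(.448,-.2792); g=(0,255,0);r=(0,0,255)
sh=[(circ(b,.011,.109),g),(circ(b,.018,.091),r),(circ(b,.05,.058),g),(circ(b,.058,.0),r)]
rg=(.638,.170); sh+=[(circ(rg,.04,.045),g),(circ(rg,.027,.045),r),(circ(rg,.04,0),g)]
sh+=[(circ((.4476,.019),.056,.025),g),(circ((.4476,.019),.0425,.006),r)]
sh+=[(circ((.4447,.1586),.023,.056),g),(circ((.4447,.1586),.023,0),g),(circ((.655,.0255),.0275,.071),g)]
s=cv2.imread("pics/side0.png");t=cv2.imread("pics/top0.png")
a=ov(s,"side",sh,(264,298),(40,40),7,"x1");c=ov(t,"top",sh,(352,226),(28,28),10,"x2")
d=ov(s,"side",sh,(305,190),(70,45),5,"x3");e=ov(t,"top",sh,(225,190),(60,55),6,"x4")
E
```

```text
(no output)
```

View pics/x1.png

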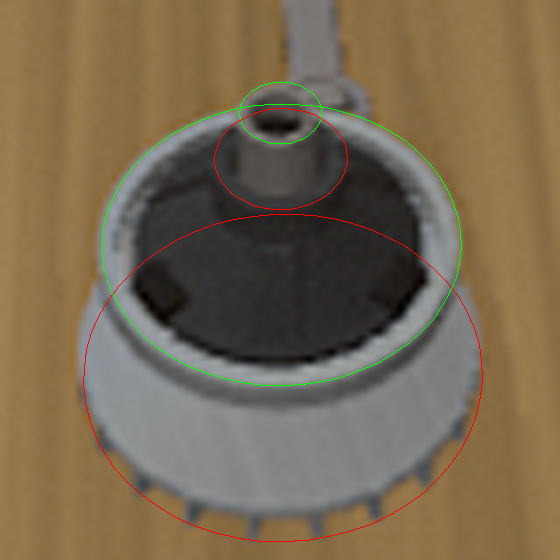

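View pics/x2.png

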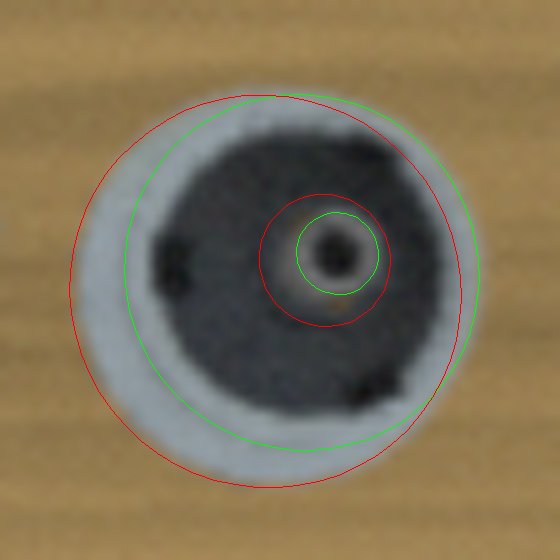

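View pics/x3.png

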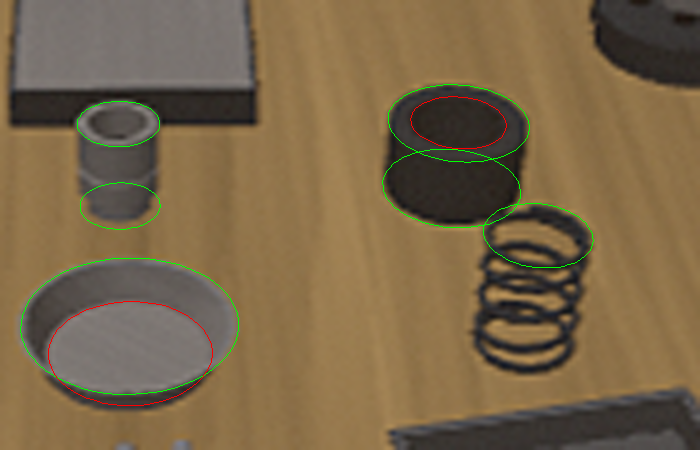

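View pics/x4.png

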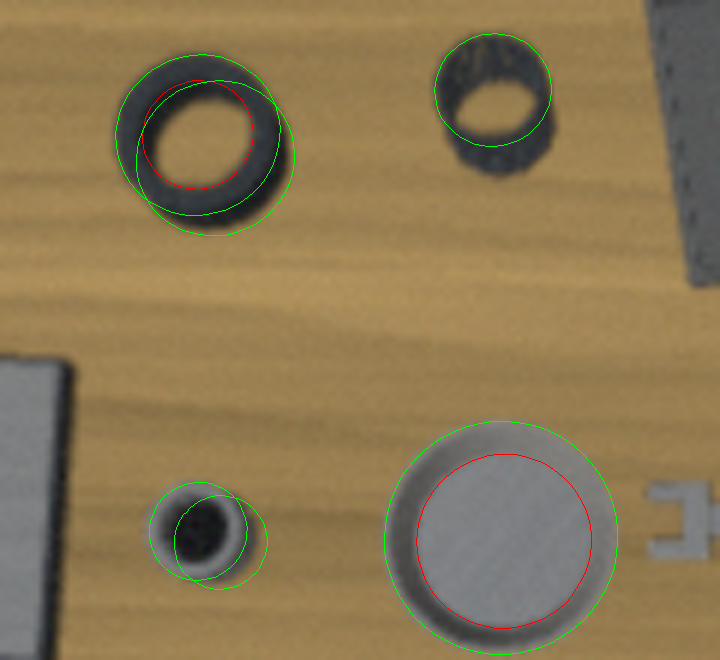

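```bash
cat >> h.py <<'E'
def st(tgt=None):
    s=robot.read_state(); M=Rn.from_rotvec(s["orientation"]).as_matrix(); p=np.array(s["tool_pos"])
    print("t",round(s["t"],2),"p",p.round(4),"F",np.round(s["force"],1),"open",round(s["opening"],4),"q",np.round(s["q"],2))
    print("axes x,y,z:",M.T.round(4).tolist())
    if tgt is not None: print("tool shift",(M.T@(np.array(tgt)-p)).round(4))
E
python3 -c "
from h import *
st((.44,.30,.24)); st((.4475,-.2795,.19))"
```

```text
t 0.1 p [0.1388 0.5832 0.2257] F [0.2 0.5 0.2] open 0.0927 q [ 1.25  0.13  1.49 -0.    1.52 -0.09]
axes x,y,z: [[0.9728, -0.2317, -0.0001], [-0.0005, -0.0016, -1.0], [0.2317, 0.9728, -0.0017]]
tool shift [ 0.3586 -0.014  -0.2057]
t 0.1 p [0.1388 0.5832 0.2257] F [0.2 0.5 0.2] open 0.0927 q [ 1.25  0.13  1.49 -0.    1.52 -0.09]
axes x,y,z: [[0.9728, -0.2317, -0.0001], [-0.0005, -0.0016, -1.0], [0.2317, 0.9728, -0.0017]]
tool shift [ 0.5002  0.0369 -0.7676]
```

Call:
carry_out:
  increments:
    - {"linear": [0.03,0,-0.02],"yaw": -0.08}
    - {"linear": [0.08,0,-0.045],"yaw": -0.16}
    - {"linear": [0.13,0,-0.075],"yaw": -0.234}
    - {"linear": [0.18,0,-0.1],"yaw": -0.234}
    - {"linear": [0.22,0,-0.125],"yaw": -0.234}

```text
t: 0.72
tool_pos: [0.3251, 0.4089, 0.2254]
orientation: [-1.573, 0.001, 0.0]
force: [0.9, -0.0, 0.4]
opening: 0.0927
```

```bash
python3 -c "
from h import *
st((.4475,-.2795,.19))"
```

```text
t 0.72 p [0.3251 0.4089 0.2254] F [ 0.9 -0.   0.4] open 0.0927 q [ 0.8  -0.08  1.7  -0.    1.52 -0.77]
axes x,y,z: [[1.0, -0.0004, -0.0008], [-0.0008, -0.0021, -1.0], [0.0004, 1.0, -0.0021]]
tool shift [ 0.1227  0.0368 -0.6883]
```

Call:
carry_out:
  increments:
    - {"linear": [0.04,0,-0.04]}
    - {"linear": [0.08,0,-0.09]}
    - {"linear": [0.1,0,-0.145]}
    - {"linear": [0.115,0,-0.2]}
    - {"linear": [0.1227,0,-0.25]}
  gripper: 0.6

```text
$.increments[0]: bad value
```

Call:
carry_out:
  increments:
    - {"linear": [0,0,-0.06]}
    - {"linear": [0,0,-0.12]}
    - {"linear": [0,0,-0.18]}
    - {"linear": [0,0,-0.24]}
    - {"linear": [0,0,-0.29]}

```text
$.increments[0]: bad value
```

```bash
python3 -c "
from h import *
st((.4475,-.2795,.102))"
```

```text
t 0.72 p [0.3251 0.4089 0.2254] F [ 0.9 -0.   0.4] open 0.0927 q [ 0.8  -0.08  1.7  -0.    1.52 -0.77]
axes x,y,z: [[1.0, -0.0004, -0.0008], [-0.0008, -0.0021, -1.0], [0.0004, 1.0, -0.0021]]
tool shift [ 0.1228  0.1248 -0.6881]
```

Yaw has to be given in each row.

Call:
carry_out:
  increments:
    - {"linear": [0.04,0,-0.04],"yaw": 0}
    - {"linear": [0.08,0,-0.09],"yaw": 0}
    - {"linear": [0.1,0,-0.145],"yaw": 0}
    - {"linear": [0.115,0,-0.2],"yaw": 0}
    - {"linear": [0.1227,0,-0.25],"yaw": 0}
  gripper: 0.6

```text
t: 1.35
tool_pos: [0.4479, 0.1568, 0.2255]
orientation: [-1.573, 0.002, 0.0]
force: [0.9, 0.2, 0.4]
opening: 0.0558
```

Call:
carry_out:
  increments:
    - {"linear": [0,0,-0.06],"yaw": 0}
    - {"linear": [0,0,-0.12],"yaw": 0}
    - {"linear": [0,0,-0.18],"yaw": 0}
    - {"linear": [0,0,-0.24],"yaw": 0}
    - {"linear": [0,0,-0.29],"yaw": 0}

```text
t: 1.98
tool_pos: [0.447, -0.1353, 0.2259]
orientation: [-1.573, 0.003, -0.0]
force: [0.1, 0.5, -0.4]
opening: 0.0556
```

```bash
python3 -c "
from h import *
st((.4475,-.2795,.102))"
```

```text
t 1.98 p [ 0.447  -0.1353  0.2259] F [ 0.1  0.5 -0.4] open 0.0556 q [-0.4  -0.24  1.84 -0.    1.54 -1.97]
axes x,y,z: [[1.0, -0.002, -0.0014], [-0.0014, -0.0023, -1.0], [0.002, 1.0, -0.0023]]
tool shift [ 0.001   0.1243 -0.1439]
```

Call:
carry_out:
  increments:
    - {"linear": [0.0005,0.01,-0.06],"yaw": 0}
    - {"linear": [0.001,0.03,-0.12],"yaw": 0}
    - {"linear": [0.001,0.05,-0.1435],"yaw": 0}
    - {"linear": [0.001,0.075,-0.1435],"yaw": 0}
    - {"linear": [0.001,0.075,-0.1435],"yaw": 0}

```text
t: 2.6
tool_pos: [0.4458, -0.2781, 0.1485]
orientation: [-1.57, 0.007, 0.002]
force: [0.0, -0.1, 0.8]
opening: 0.0559
```

```bash
python3 -c "
from ov import *
st((.4475,-.2795,.102))
s=robot.read_camera('side');t=robot.read_camera('top')
p=np.array(robot.read_state()['tool_pos'])+[0,0,-.008]
a=ov(s,'side',[(circ(p[:2],.011,.109),(0,255,0))],(264,270),(50,50),6,'a');b=ov(t,'top',[(circ(p[:2],.011,.109),(0,255,0))],(354,226),(50,50),6,'b')
cv2.imwrite('pics/ab1.png',cv2.resize(np.hstack([a,b]),(800,400)))"
```

```text
t 2.6 p [ 0.4458 -0.2781  0.1485] F [ 0.  -0.1  0.8] open 0.0559 q [-0.65 -0.02  1.78 -0.    1.38 -2.22]
axes x,y,z: [[1.0, -0.0028, -0.0058], [-0.0058, 0.0011, -1.0], [0.0028, 1.0, 0.001]]
tool shift [ 0.002   0.0465 -0.0014]
```

View pics/ab1.png

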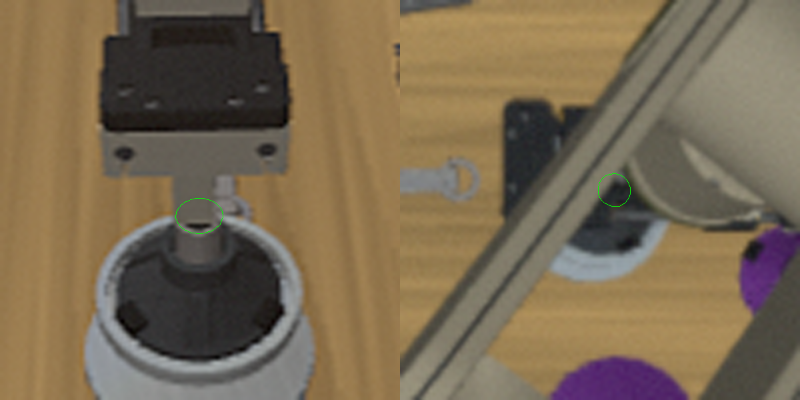

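Call:
carry_out:
  increments:
    - {"linear": [0.0018,0.015,-0.001],"yaw": 0}
    - {"linear": [0.0018,0.03,-0.0014],"yaw": 0}
    - {"linear": [0.0018,0.04,-0.0014],"yaw": 0}
    - {"linear": [0.0018,0.0455,-0.0014],"yaw": 0}
    - {"linear": [0.0018,0.0455,-0.0014],"yaw": 0}

```text
t: 3.32
tool_pos: [0.449, -0.28, 0.1055]
orientation: [-1.572, 0.003, 0.001]
force: [-0.1, -0.1, 0.4]
opening: 0.0559
```

Call:
carry_out:
  increments:
    - {"linear": [0,0,0],"yaw": 0}
    - {"linear": [0,0,0],"yaw": 0}
    - {"linear": [0,0,0],"yaw": 0}
    - {"linear": [0,0,0],"yaw": 0}
    - {"linear": [0,0,0],"yaw": 0}
  gripper: 0
  newtons: 30

```text
t: 3.95
tool_pos: [0.4491, -0.28, 0.1057]
orientation: [-1.572, 0.003, 0.001]
force: [-0.3, 0.6, 0.5]
opening: 0.021
```

```bash
python3 -c "
from h import *
st()"
```

```text
t 3.95 p [ 0.4491 -0.28    0.1057] F [-0.3  0.6  0.5] open 0.021 q [-0.65  0.03  1.82 -0.    1.29 -2.22]
axes x,y,z: [[1.0, -0.0016, -0.0023], [-0.0023, -0.0015, -1.0], [0.0016, 1.0, -0.0015]]
```

Call:
carry_out:
  increments:
    - {"linear": [0,-0.01,0],"yaw": 0}
    - {"linear": [0,-0.03,0],"yaw": 0}
    - {"linear": [0,-0.055,0],"yaw": 0}
    - {"linear": [0,-0.08,0],"yaw": 0}
    - {"linear": [0,-0.09,0],"yaw": 0}

```text
t: 4.58
tool_pos: [0.45, -0.2805, 0.1979]
orientation: [-1.574, 0.001, -0.001]
force: [-0.3, -0.1, -0.7]
opening: 0.0212
```

Call:
carry_out:
  increments:
    - {"linear": [0,-0.005,0.02],"yaw": 0}
    - {"linear": [0,-0.005,0.07],"yaw": 0}
    - {"linear": [0,-0.005,0.12],"yaw": 0}
    - {"linear": [0,-0.005,0.17],"yaw": 0}
    - {"linear": [0,-0.005,0.2],"yaw": 0}

```text
t: 5.2
tool_pos: [0.4493, -0.0773, 0.2014]
orientation: [-1.573, 0.001, 0.001]
force: [-0.5, 0.1, -1.2]
opening: 0.0212
```

```bash
python3 -c "
from ov import *
st((.4475,.019,.0747))
s=robot.read_camera('side')
crop(s,(260,220),(90,80),4,'c1')"
```

```text
t 5.2 p [ 0.4493 -0.0773  0.2014] F [-0.5  0.1 -1.2] open 0.0212 q [-0.28 -0.26  1.9  -0.    1.49 -1.85]
axes x,y,z: [[1.0, 0.0001, -0.0012], [-0.0012, -0.0023, -1.0], [-0.0001, 1.0, -0.0023]]
tool shift [-0.0016  0.1264  0.0966]
```

View pics/c1.png

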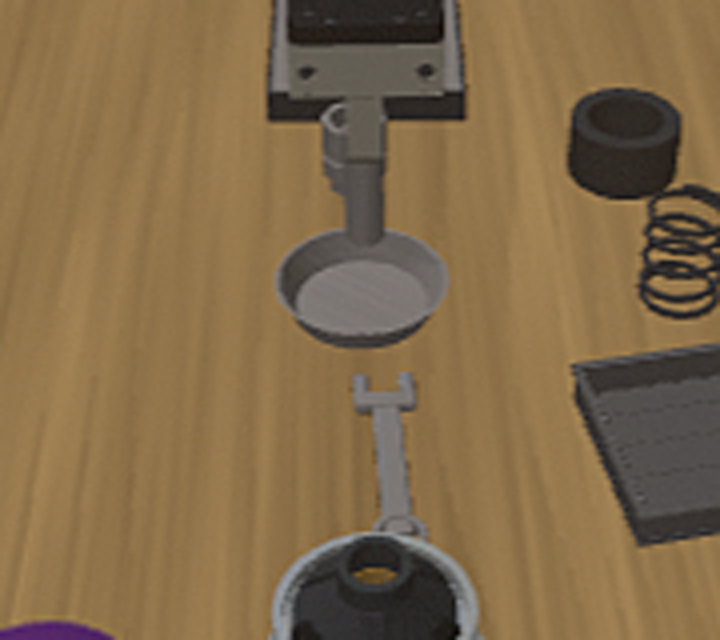

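Call:
carry_out:
  increments:
    - {"linear": [0,0,0.04],"yaw": 0}
    - {"linear": [-0.001,0.02,0.08],"yaw": 0}
    - {"linear": [-0.0016,0.06,0.0966],"yaw": 0}
    - {"linear": [-0.0016,0.09,0.0966],"yaw": 0}
    - {"linear": [-0.0016,0.1,0.0966],"yaw": 0}

```text
t: 5.88
tool_pos: [0.445, 0.0226, 0.0986]
orientation: [-1.571, 0.003, 0.006]
force: [-0.2, 0.1, -1.2]
opening: 0.021
```

Call:
carry_out:
  increments:
    - {"linear": [0,0.005,0],"yaw": 0}
    - {"linear": [0,0.01,0],"yaw": 0}
    - {"linear": [0,0.015,0],"yaw": 0}
    - {"linear": [0,0.018,0],"yaw": 0}
    - {"linear": [0,0.018,0],"yaw": 0}

```text
t: 6.5
tool_pos: [0.4449, 0.0225, 0.0806]
orientation: [-1.571, 0.004, 0.006]
force: [0.8, -0.4, -0.7]
opening: 0.0212
```

```bash
python3 -c "
from ov import *
st((.4475,.019,.0740))"
```

```text
t 6.5 p [0.4449 0.0225 0.0806] F [ 0.8 -0.4 -0.7] open 0.0212 q [-0.06 -0.17  2.06 -0.    1.26 -1.64]
axes x,y,z: [[1.0, 0.0017, -0.0062], [-0.0062, 0.0, -1.0], [-0.0017, 1.0, 0.0001]]
tool shift [ 0.0026  0.0066 -0.0035]
```

Call:
carry_out:
  increments:
    - {"linear": [0.001,0.002,-0.002],"yaw": 0}
    - {"linear": [0.002,0.004,-0.003],"yaw": 0}
    - {"linear": [0.002,0.006,-0.003],"yaw": 0}
    - {"linear": [0.002,0.0065,-0.003],"yaw": 0}

```text
t: 7.0
tool_pos: [0.4467, 0.0195, 0.0739]
orientation: [-1.571, 0.004, 0.006]
force: [-0.9, -0.4, -0.8]
opening: 0.0214
```

Call:
carry_out:
  increments:
    - {"linear": [0,0.0005,0],"yaw": 0}
    - {"linear": [0,0.001,0],"yaw": 0}

```text
t: 7.25
tool_pos: [0.4474, 0.0195, 0.0737]
orientation: [-1.571, 0.003, 0.005]
force: [-0.9, 0.7, 6.2]
opening: 0.0213
```

Contact (z force 6 N). Release partially, then rise.

Call:
carry_out:
  increments:
    - {"linear": [0,0,0],"yaw": 0}
    - {"linear": [0,0,0],"yaw": 0}
    - {"linear": [0,0,0],"yaw": 0}
    - {"linear": [0,0,0],"yaw": 0}
  gripper: 0.45

```text
t: 7.75
tool_pos: [0.4473, 0.0195, 0.0735]
orientation: [-1.571, 0.003, 0.006]
force: [-0.5, 0.5, -0.0]
opening: 0.0416
```

Call:
carry_out:
  increments:
    - {"linear": [0,-0.01,0],"yaw": 0}
    - {"linear": [0,-0.04,0],"yaw": 0}
    - {"linear": [0,-0.08,0],"yaw": 0}
    - {"linear": [0,-0.11,0],"yaw": 0}
    - {"linear": [0,-0.11,-0.04],"yaw": 0}

```text
t: 8.38
tool_pos: [0.4502, -0.0197, 0.1877]
orientation: [-1.571, -0.005, 0.003]
force: [0.6, 0.2, -1.1]
opening: 0.042
```

Call:
carry_out:
  increments:
    - {"linear": [0,0,-0.06],"yaw": 0}
    - {"linear": [0,0,-0.12],"yaw": 0}
    - {"linear": [0,0,-0.17],"yaw": 0}
    - {"linear": [0,0,-0.21],"yaw": 0}
    - {"linear": [0,0,-0.22],"yaw": 0}
  gripper: 0.75

```text
t: 9.0
tool_pos: [0.451, -0.2419, 0.1884]
orientation: [-1.572, -0.003, 0.001]
force: [-0.6, 0.4, -0.7]
opening: 0.07
```

```bash
python3 -c "
from ov import *
st((.4475,-.2795,.0875))
b=(.4475,-.2795);g=(0,255,0)
s=robot.read_camera('side')
a=ov(s,'side',[(circ((.4474,.0195),.011,.077),g),(circ((.4474,.0195),.011,.006),g),(circ(b,.018,.091),g)],(260,245),(90,85),4,'c2')"
```

```text
t 9.0 p [ 0.451  -0.2419  0.1884] F [-0.6  0.4 -0.7] open 0.07 q [-0.59 -0.09  1.78  0.    1.45 -2.17]
axes x,y,z: [[1.0, 0.0024, 0.0014], [0.0014, -0.0008, -1.0], [-0.0024, 1.0, -0.0008]]
tool shift [-0.0037  0.1009 -0.0375]
```

View pics/c2.png

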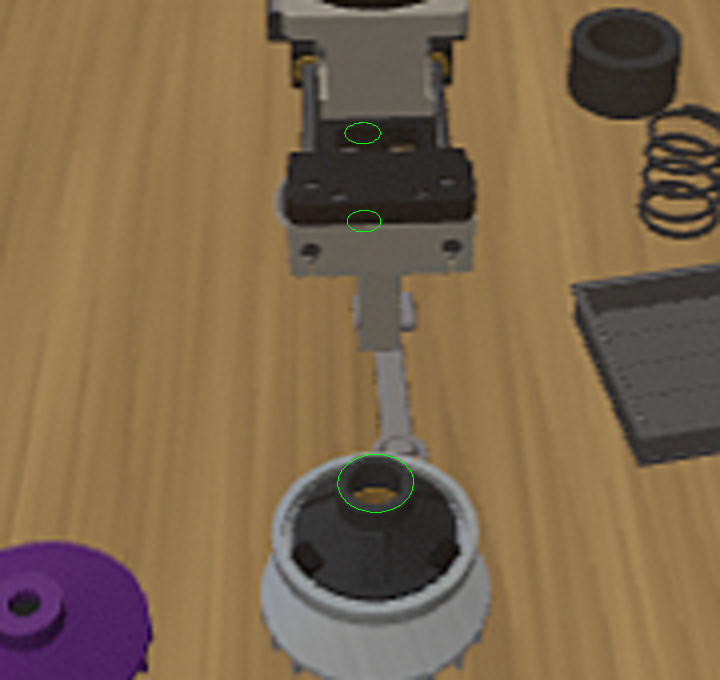

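```bash
python3 -c "
from ov import *
g=(0,255,0);b=(.4475,-.2795)
s=robot.read_camera('top')
a=ov(s,'top',[(circ((.4474,.0195),.011,.077),g),(circ((.4474,.0195),.011,.006),g),(circ(b,.018,.091),g)],(300,220),(90,65),4,'c3')"
```

```text
(no output)
```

View pics/c3.png

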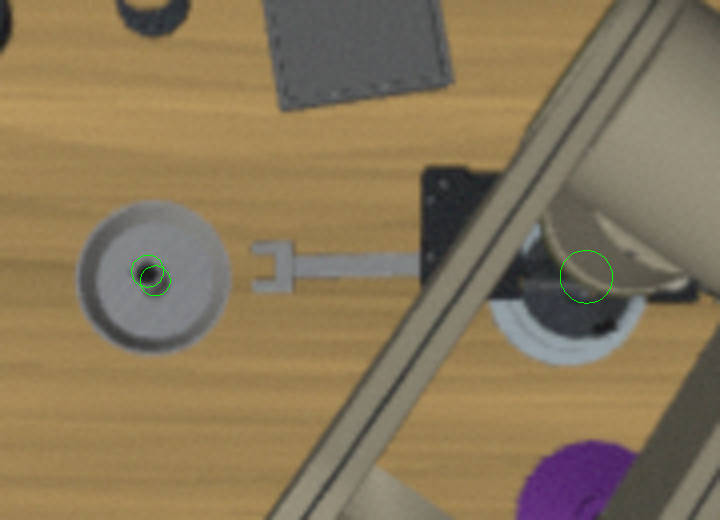

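Call:
carry_out:
  increments:
    - {"linear": [-0.002,0.02,-0.02],"yaw": 0}
    - {"linear": [-0.0032,0.05,-0.0377],"yaw": 0}
    - {"linear": [-0.0032,0.08,-0.0377],"yaw": 0}
    - {"linear": [-0.0032,0.09,-0.0377],"yaw": 0}
    - {"linear": [-0.0032,0.09,-0.0377],"yaw": 0}

```text
t: 9.72
tool_pos: [0.4483, -0.2767, 0.098]
orientation: [-1.57, -0.004, 0.004]
force: [0.1, 0.6, -0.5]
opening: 0.0699
```

```bash
python3 -c "
from ov import *
st((.4478,-.2795,.087))"
```

```text
t 9.72 p [ 0.4483 -0.2767  0.098 ] F [ 0.1  0.6 -0.5] open 0.0699 q [-0.65  0.03  1.83  0.    1.28 -2.23]
axes x,y,z: [[1.0, 0.0049, 0.0003], [0.0003, 0.0008, -1.0], [-0.0049, 1.0, 0.0008]]
tool shift [-0.0005  0.011  -0.0028]
```

Call:
carry_out:
  increments:
    - {"linear": [0,0.005,-0.002],"yaw": 0}
    - {"linear": [0,0.01,-0.0028],"yaw": 0}
    - {"linear": [0,0.011,-0.0028],"yaw": 0}
    - {"linear": [0,0.011,-0.0028],"yaw": 0}

```text
t: 10.22
tool_pos: [0.4483, -0.2796, 0.0871]
orientation: [-1.57, -0.004, 0.003]
force: [0.5, -0.1, 0.3]
opening: 0.0698
```

Call:
carry_out:
  increments:
    - {"linear": [0,0,0],"yaw": 0}
    - {"linear": [0,0,0],"yaw": 0}
    - {"linear": [0,0,0],"yaw": 0}
    - {"linear": [0,0,0],"yaw": 0}
    - {"linear": [0,0,0],"yaw": 0}
  gripper: 0
  newtons: 35

```text
t: 10.85
tool_pos: [0.4483, -0.2796, 0.0871]
orientation: [-1.57, -0.004, 0.003]
force: [0.3, 1.2, 0.5]
opening: 0.0341
```

```bash
python3 -c "
from ov import *
st((.448,-.2795,.087))"
```

```text
t 10.85 p [ 0.4483 -0.2796  0.0871] F [0.3 1.2 0.5] open 0.0341 q [-0.66  0.05  1.83  0.    1.26 -2.23]
axes x,y,z: [[1.0, 0.0048, 0.0004], [0.0004, 0.0007, -1.0], [-0.0048, 1.0, 0.0007]]
tool shift [-0.0003  0.0001  0.0001]
```

Call:
carry_out:
  increments:
    - {"linear": [0,-0.005,0],"yaw": 0}
    - {"linear": [0,-0.015,0],"yaw": 0}
    - {"linear": [0,-0.035,0],"yaw": 0}
    - {"linear": [0,-0.06,0],"yaw": 0}
    - {"linear": [0,-0.075,0],"yaw": 0}

```text
t: 11.48
tool_pos: [0.4489, -0.2801, 0.1642]
orientation: [-1.571, -0.005, 0.002]
force: [0.3, 0.2, -1.9]
opening: 0.034
```

```bash
python3 -c "
from ov import *
st((.659,-.121,.075))
s=robot.read_camera('side');a=ov(s,'side',[],(260,250),(90,85),4,'c4')"
```

```text
t 11.47 p [ 0.4489 -0.2801  0.1642] F [ 0.3  0.2 -1.9] open 0.034 q [-0.66 -0.03  1.76  0.    1.4  -2.23]
axes x,y,z: [[1.0, 0.0047, 0.0022], [0.0022, -0.0006, -1.0], [-0.0047, 1.0, -0.0006]]
tool shift [0.2107 0.0896 0.1582]
```

View pics/c4.png

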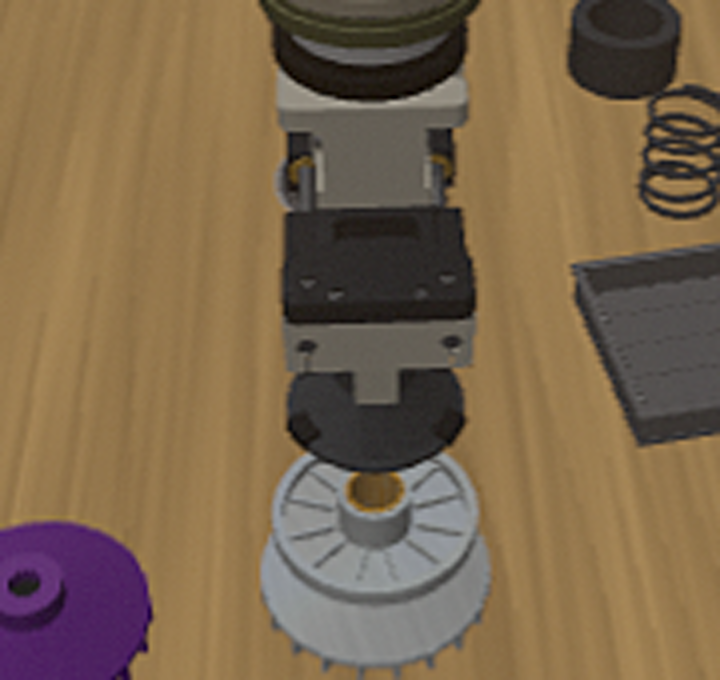

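Call:
carry_out:
  increments:
    - {"linear": [0.03,0,0.02],"yaw": 0}
    - {"linear": [0.07,0,0.052],"yaw": 0}
    - {"linear": [0.11,0,0.085],"yaw": 0}
    - {"linear": [0.15,0.0,0.115],"yaw": 0}
    - {"linear": [0.19,0,0.142],"yaw": 0}

```text
t: 12.15
tool_pos: [0.6398, -0.1364, 0.1658]
orientation: [-1.573, -0.007, 0.001]
force: [0.3, -0.5, -1.4]
opening: 0.0343
```

Call:
carry_out:
  increments:
    - {"linear": [0.01,0.02,0.008],"yaw": 0}
    - {"linear": [0.018,0.05,0.014],"yaw": 0}
    - {"linear": [0.018,0.08,0.014],"yaw": 0}
    - {"linear": [0.018,0.1,0.014],"yaw": 0}
    - {"linear": [0.018,0.1,0.014],"yaw": 0}

```text
t: 12.78
tool_pos: [0.6563, -0.1221, 0.0633]
orientation: [-1.572, -0.003, 0.005]
force: [0.8, 0.5, -1.5]
opening: 0.0343
```

```bash
python3 -c "
from ov import *
st((.659,-.121,.0371))
s=robot.read_camera('side');a=ov(s,'side',[],(340,220),(90,75),4,'c5')"
```

```text
t 12.78 p [ 0.6563 -0.1221  0.0633] F [ 0.8  0.5 -1.5] open 0.0343 q [-0.26  0.43  1.43 -0.    1.28 -1.84]
axes x,y,z: [[1.0, 0.0049, -0.001], [-0.001, -0.0007, -1.0], [-0.0049, 1.0, -0.0007]]
tool shift [0.0028 0.0262 0.0011]
```

View pics/c5.png

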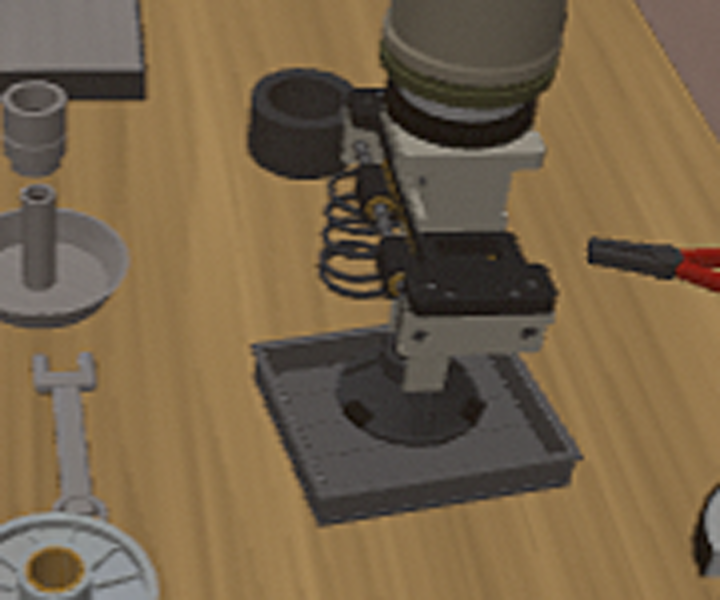

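Call:
carry_out:
  increments:
    - {"linear": [0.0015,0.007,0.001],"yaw": 0}
    - {"linear": [0.0025,0.014,0.001],"yaw": 0}
    - {"linear": [0.0025,0.02,0.001],"yaw": 0}
    - {"linear": [0.0025,0.023,0.001],"yaw": 0}
    - {"linear": [0.0025,0.023,0.001],"yaw": 0}

```text
t: 13.45
tool_pos: [0.6598, -0.1214, 0.0419]
orientation: [-1.572, -0.005, 0.003]
force: [0.4, -0.5, -2.0]
opening: 0.0341
```

Call:
carry_out:
  increments:
    - {"linear": [0,0.001,0],"yaw": 0}
    - {"linear": [0,0.002,0],"yaw": 0}
    - {"linear": [0,0.003,0],"yaw": 0}

```text
t: 13.82
tool_pos: [0.6599, -0.1215, 0.0389]
orientation: [-1.572, -0.005, 0.003]
force: [-0.3, 0.5, -1.3]
opening: 0.034
```

Call:
carry_out:
  increments:
    - {"linear": [0,0.001,0],"yaw": 0}
    - {"linear": [0,0.002,0],"yaw": 0}

```text
t: 14.08
tool_pos: [0.6599, -0.1215, 0.0371]
orientation: [-1.572, -0.005, 0.003]
force: [-3.9, 0.2, 7.2]
opening: 0.0343
```

Touched down (7 N at the expected height). Release and rise.

Call:
carry_out:
  increments:
    - {"linear": [0,0,0],"yaw": 0}
    - {"linear": [0,0,0],"yaw": 0}
    - {"linear": [0,0,0],"yaw": 0}
    - {"linear": [0,0,0],"yaw": 0}
    - {"linear": [0,0,0],"yaw": 0}
  gripper: 0.6

```text
t: 14.7
tool_pos: [0.6599, -0.1215, 0.0371]
orientation: [-1.572, -0.005, 0.002]
force: [0.5, -0.4, -0.1]
opening: 0.0558
```

Call:
carry_out:
  increments:
    - {"linear": [0,-0.01,0],"yaw": 0}
    - {"linear": [0,-0.04,0],"yaw": 0}
    - {"linear": [0,-0.08,0],"yaw": 0}
    - {"linear": [-0.02,-0.11,-0.01],"yaw": 0}
    - {"linear": [-0.05,-0.12,-0.03],"yaw": 0}

```text
t: 15.32
tool_pos: [0.6115, -0.1518, 0.1612]
orientation: [-1.574, -0.01, -0.001]
force: [-0.0, -0.8, -0.7]
opening: 0.0558
```

Call:
carry_out:
  increments:
    - {"linear": [-0.04,0,-0.03],"yaw": 0}
    - {"linear": [-0.08,0,-0.06],"yaw": 0}
    - {"linear": [-0.12,0,-0.09],"yaw": 0}
    - {"linear": [-0.145,0.01,-0.115],"yaw": 0}
    - {"linear": [-0.155,0.02,-0.125],"yaw": 0}

```text
t: 15.95
tool_pos: [0.4566, -0.2793, 0.1413]
orientation: [-1.575, -0.01, -0.003]
force: [0.7, 1.3, 0.7]
opening: 0.0557
```

```bash
python3 -c "
from ov import *
b=(.448,-.2797);g=(0,255,0)
st((.448,-.2795,.067))
s=robot.read_camera('side');t=robot.read_camera('top')
w=(.66,-.1215)
a=ov(s,'side',[(circ(b,.018,.072),g),(circ(b,.05,.058),g),(circ(w,.041,.005),g)],(310,250),(110,75),3.5,'c6')
a=ov(t,'top',[(circ(b,.018,.072),g),(circ(b,.05,.058),g),(circ(w,.018,.041),g)],(310,200),(110,75),3.5,'c7')"
```

```text
t 15.95 p [ 0.4566 -0.2793  0.1413] F [0.7 1.3 0.7] open 0.0557 q [-0.65  0.    1.78  0.    1.35 -2.22]
axes x,y,z: [[1.0, 0.0044, 0.0082], [0.0083, -0.0043, -1.0], [-0.0043, 1.0, -0.0043]]
tool shift [-0.0092  0.0742  0.0001]
```

View pics/c6.png

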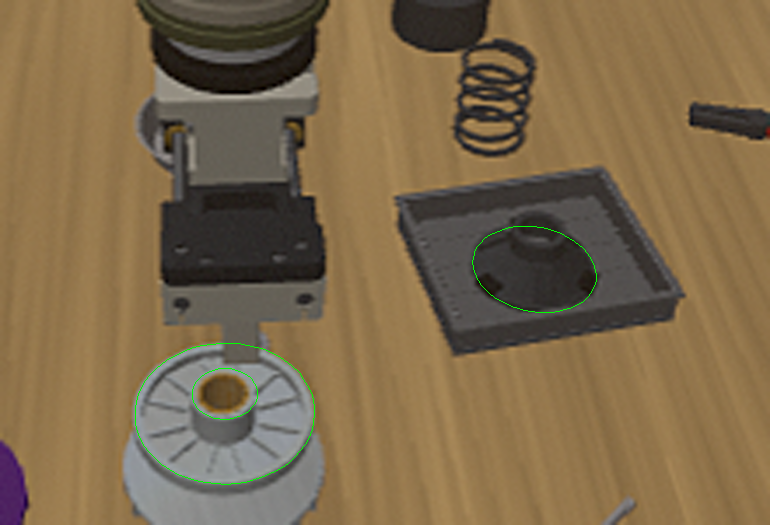

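View pics/c7.png

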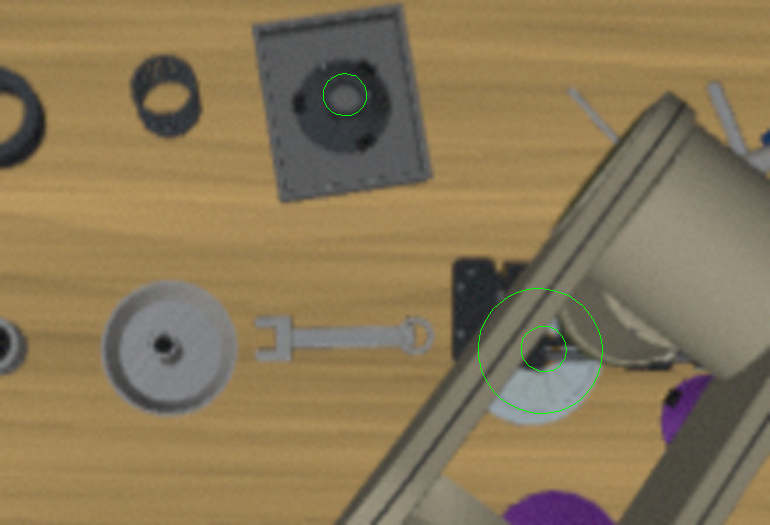

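Call:
carry_out:
  increments:
    - {"linear": [-0.005,0.02,0],"yaw": 0}
    - {"linear": [-0.009,0.045,0],"yaw": 0}
    - {"linear": [-0.009,0.06,0],"yaw": 0}
    - {"linear": [-0.009,0.06,0],"yaw": 0}
  gripper: 0.52

```text
t: 16.55
tool_pos: [0.4477, -0.2772, 0.0786]
orientation: [-1.571, -0.007, 0.001]
force: [-0.6, -0.4, 0.9]
opening: 0.048
```

```bash
python3 -c "
from ov import *
st((.4478,-.2796,.066))
s=robot.read_camera('side');a=ov(s,'side',[],(260,280),(60,60),6,'c8')"
```

```text
t 16.55 p [ 0.4477 -0.2772  0.0786] F [-0.6 -0.4  0.9] open 0.048 q [-0.65  0.05  1.85  0.    1.24 -2.23]
axes x,y,z: [[1.0, 0.0054, 0.0041], [0.0041, -0.0006, -1.0], [-0.0054, 1.0, -0.0006]]
tool shift [ 0.0001  0.0126 -0.0024]
```

View pics/c8.png

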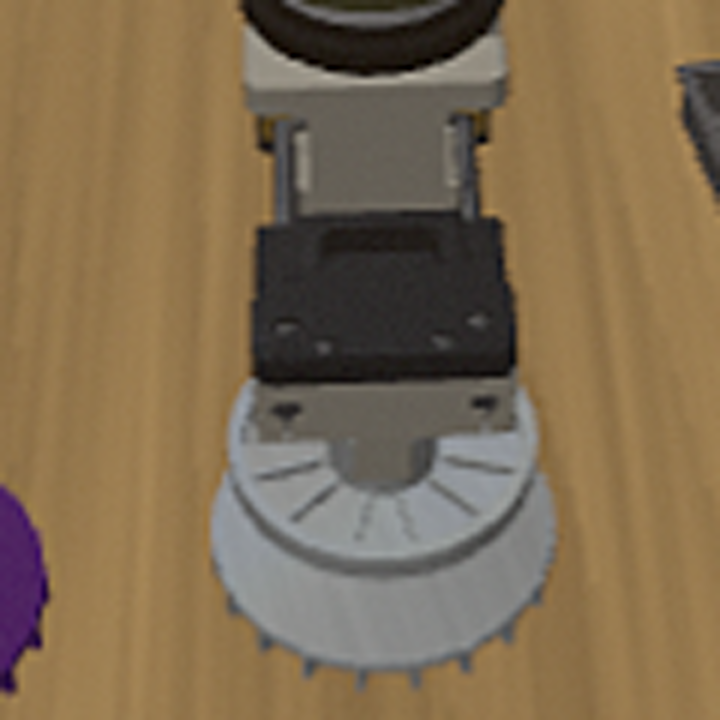

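Call:
carry_out:
  increments:
    - {"linear": [0,0.004,-0.002],"yaw": 0}
    - {"linear": [0,0.008,-0.0024],"yaw": 0}
    - {"linear": [0,0.012,-0.0024],"yaw": 0}
    - {"linear": [0,0.012,-0.0024],"yaw": 0}

```text
t: 17.1
tool_pos: [0.448, -0.28, 0.0673]
orientation: [-1.572, -0.008, 0.0]
force: [-0.1, 0.4, 0.8]
opening: 0.0482
```

Call:
carry_out:
  increments:
    - {"linear": [0,0,0],"yaw": 0}
    - {"linear": [0,0,0],"yaw": 0}
    - {"linear": [0,0,0],"yaw": 0}
    - {"linear": [0,0,0],"yaw": 0}
    - {"linear": [0,0,0],"yaw": 0}
  gripper: 0
  newtons: 50

```text
t: 17.73
tool_pos: [0.448, -0.2799, 0.0673]
orientation: [-1.572, -0.008, 0.0]
force: [0.0, 2.3, 2.2]
opening: 0.0351
```

Call:
carry_out:
  increments:
    - {"linear": [0,-0.005,0],"yaw": 0}
    - {"linear": [0,-0.015,0],"yaw": 0}
    - {"linear": [0,-0.035,0],"yaw": 0}
    - {"linear": [0,-0.06,0],"yaw": 0}
    - {"linear": [0,-0.085,0],"yaw": 0}

```text
t: 18.35
tool_pos: [0.4475, -0.2799, 0.1536]
orientation: [-1.572, -0.008, 0.0]
force: [0.8, -0.1, -4.1]
opening: 0.0349
```

```bash
python3 -c "
from ov import *
st((.638,.170,.066))
s=robot.read_camera('side');a=ov(s,'side',[],(260,270),(80,70),5,'c9')"
```

```text
t 18.35 p [ 0.4475 -0.2799  0.1536] F [ 0.8 -0.1 -4.1] open 0.0349 q [-0.66 -0.02  1.78  0.    1.38 -2.23]
axes x,y,z: [[1.0, 0.0051, 0.005], [0.005, -0.0013, -1.0], [-0.0051, 1.0, -0.0013]]
tool shift [0.1924 0.0879 0.449 ]
```

View pics/c9.png

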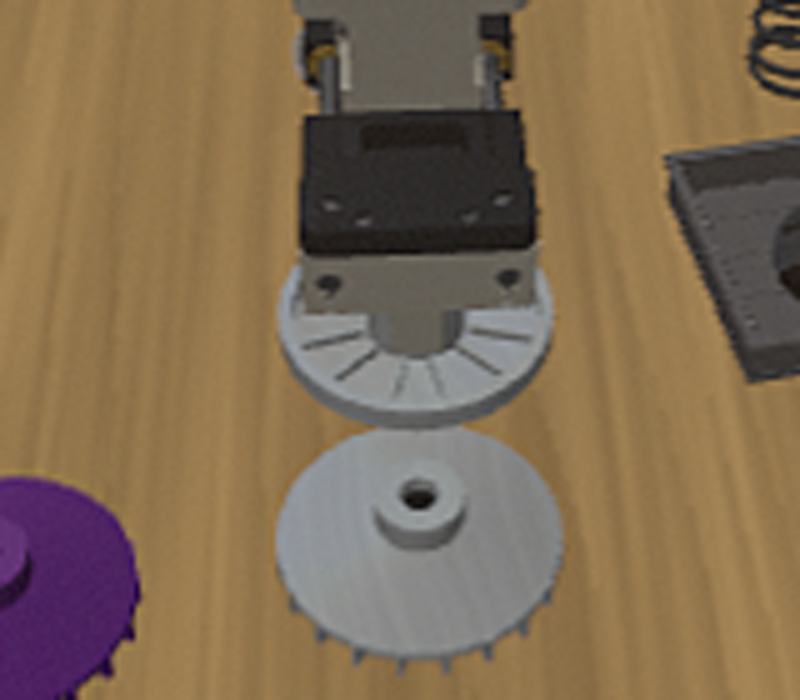

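Call:
carry_out:
  increments:
    - {"linear": [0.01,-0.005,0.02],"yaw": 0}
    - {"linear": [0.03,-0.005,0.065],"yaw": 0}
    - {"linear": [0.05,-0.005,0.11],"yaw": 0}
    - {"linear": [0.07,-0.005,0.16],"yaw": 0}
    - {"linear": [0.09,-0.005,0.21],"yaw": 0}

```text
t: 19.02
tool_pos: [0.5385, -0.0692, 0.1625]
orientation: [-1.576, -0.011, -0.004]
force: [0.9, -0.3, -2.8]
opening: 0.0349
```

Call:
carry_out:
  increments:
    - {"linear": [0.02,0,0.05],"yaw": 0}
    - {"linear": [0.04,0,0.1],"yaw": 0}
    - {"linear": [0.065,0,0.15],"yaw": 0}
    - {"linear": [0.085,0,0.2],"yaw": 0}
    - {"linear": [0.1,0,0.23],"yaw": 0}

```text
t: 19.65
tool_pos: [0.6376, 0.1639, 0.1618]
orientation: [-1.575, -0.013, -0.002]
force: [-0.5, -0.2, -2.9]
opening: 0.0348
```

```bash
python3 -c "
from ov import *
st((.638,.170,.085))"
```

```text
t 19.65 p [0.6376 0.1639 0.1618] F [-0.5 -0.2 -2.9] open 0.0348 q [ 0.18  0.31  1.4  -0.01  1.42 -1.4 ]
axes x,y,z: [[0.9999, 0.0066, 0.0094], [0.0094, -0.0045, -0.9999], [-0.0066, 1.0, -0.0046]]
tool shift [-0.0003  0.0767  0.0064]
```

Call:
carry_out:
  increments:
    - {"linear": [0,0.015,0.004],"yaw": 0}
    - {"linear": [0,0.04,0.0064],"yaw": 0}
    - {"linear": [0,0.06,0.0064],"yaw": 0}
    - {"linear": [0,0.07,0.0064],"yaw": 0}
    - {"linear": [0,0.07,0.0064],"yaw": 0}

```text
t: 20.27
tool_pos: [0.6375, 0.1693, 0.0906]
orientation: [-1.576, -0.01, -0.001]
force: [-0.4, 0.6, -2.9]
opening: 0.0351
```

```bash
python3 -c "
from ov import *
st((.638,.170,.0683))
s=robot.read_camera('side');a=ov(s,'side',[(circ((.638,.17),.04,.045),(0,255,0))],(320,160),(80,60),5,'d1')"
```

```text
t 20.27 p [0.6375 0.1693 0.0906] F [-0.4  0.6 -2.9] open 0.0351 q [ 0.19  0.38  1.45 -0.01  1.31 -1.39]
axes x,y,z: [[1.0, 0.0058, 0.0074], [0.0075, -0.005, -1.0], [-0.0058, 1.0, -0.005]]
tool shift [0.0003 0.0223 0.0008]
```

View pics/d1.png

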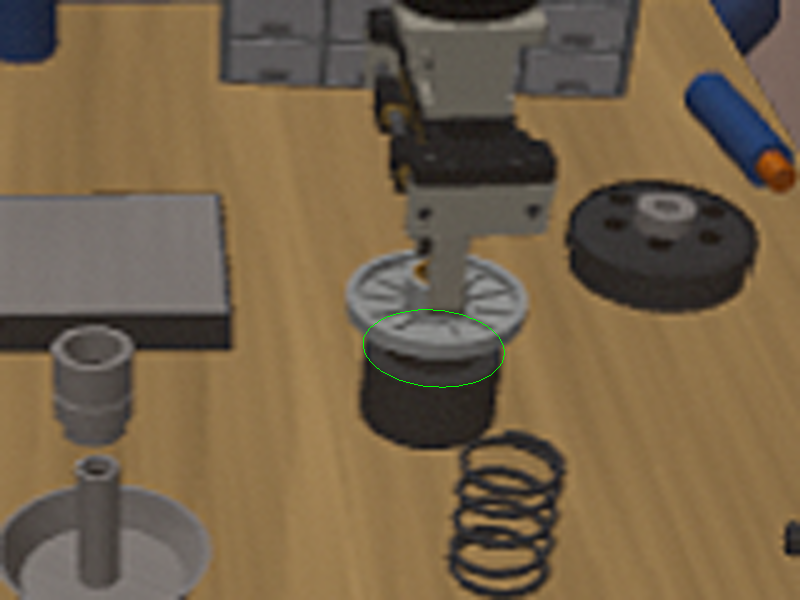

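Call:
carry_out:
  increments:
    - {"linear": [0,0.005,0],"yaw": 0}
    - {"linear": [0,0.01,0],"yaw": 0}
    - {"linear": [0,0.015,0],"yaw": 0}
    - {"linear": [0,0.019,0],"yaw": 0}
    - {"linear": [0,0.019,0],"yaw": 0}

```text
t: 20.95
tool_pos: [0.638, 0.1694, 0.0722]
orientation: [-1.576, -0.011, -0.002]
force: [-0.1, 0.6, -2.7]
opening: 0.035
```

Call:
carry_out:
  increments:
    - {"linear": [0,0.001,0],"yaw": 0}
    - {"linear": [0,0.002,0],"yaw": 0}

```text
t: 21.2
tool_pos: [0.6382, 0.1694, 0.0703]
orientation: [-1.576, -0.011, -0.002]
force: [0.4, 0.3, -4.2]
opening: 0.0349
```

Call:
carry_out:
  increments:
    - {"linear": [0,0.001,0],"yaw": 0}
    - {"linear": [0,0.0018,0],"yaw": 0}

```text
t: 21.45
tool_pos: [0.6383, 0.1694, 0.0685]
orientation: [-1.576, -0.012, -0.002]
force: [0.6, -0.2, -1.2]
opening: 0.035
```

Call:
carry_out:
  increments:
    - {"linear": [0,0.0006,0],"yaw": 0}
    - {"linear": [0,0.0008,0],"yaw": 0}

```text
t: 21.7
tool_pos: [0.6384, 0.1694, 0.0683]
orientation: [-1.576, -0.012, -0.002]
force: [-3.3, -1.2, 3.8]
opening: 0.0349
```

Call:
carry_out:
  increments:
    - {"linear": [0,0,0],"yaw": 0}
    - {"linear": [0,0,0],"yaw": 0}
    - {"linear": [0,0,0],"yaw": 0}
    - {"linear": [0,0,0],"yaw": 0}
    - {"linear": [0,0,0],"yaw": 0}
  gripper: 0.52

```text
t: 22.32
tool_pos: [0.6384, 0.1694, 0.0683]
orientation: [-1.576, -0.012, -0.002]
force: [0.1, 0.1, 0.7]
opening: 0.0484
```

Call:
carry_out:
  increments:
    - {"linear": [0,-0.01,0],"yaw": 0}
    - {"linear": [0,-0.03,0],"yaw": 0}
    - {"linear": [0,-0.07,0],"yaw": 0}
    - {"linear": [-0.01,-0.1,-0.03],"yaw": 0}
    - {"linear": [-0.03,-0.1,-0.08],"yaw": 0}

```text
t: 22.95
tool_pos: [0.6108, 0.0902, 0.1746]
orientation: [-1.575, -0.021, -0.008]
force: [0.9, -1.3, -1.0]
opening: 0.0484
```

Call:
carry_out:
  increments:
    - {"linear": [-0.02,0,-0.05],"yaw": 0}
    - {"linear": [-0.04,0,-0.1],"yaw": 0}
    - {"linear": [-0.06,0,-0.15],"yaw": 0}
    - {"linear": [-0.08,0,-0.2],"yaw": 0}
    - {"linear": [-0.1,0,-0.25],"yaw": 0}

```text
t: 23.58
tool_pos: [0.5127, -0.1623, 0.1761]
orientation: [-1.576, -0.023, -0.01]
force: [0.6, -1.5, -0.0]
opening: 0.0483
```

```bash
python3 -c "
from ov import *
b=(.448,-.2797);g=(0,255,0)
st((.448,-.2797,.15))
s=robot.read_camera('side');t=robot.read_camera('top')
w=(.638,.1694)
sh=[(circ(b,.018,.038),g),(circ(b,.058,.0),g),(circ(w,.05,.059),g)]
a=ov(s,'side',sh,(290,230),(110,100),3,'d2')
c=ov(t,'top',sh,(310,200),(130,75),3,'d3')"
```

```text
t 23.57 p [ 0.5127 -0.1623  0.1761] F [ 0.6 -1.5 -0. ] open 0.0483 q [-0.4  -0.03  1.75  0.    1.4  -1.98]
axes x,y,z: [[0.9997, 0.0087, 0.0208], [0.0208, -0.0051, -0.9998], [-0.0085, 0.9999, -0.0053]]
tool shift [-0.0663  0.0253 -0.1167]
```

View pics/d2.png

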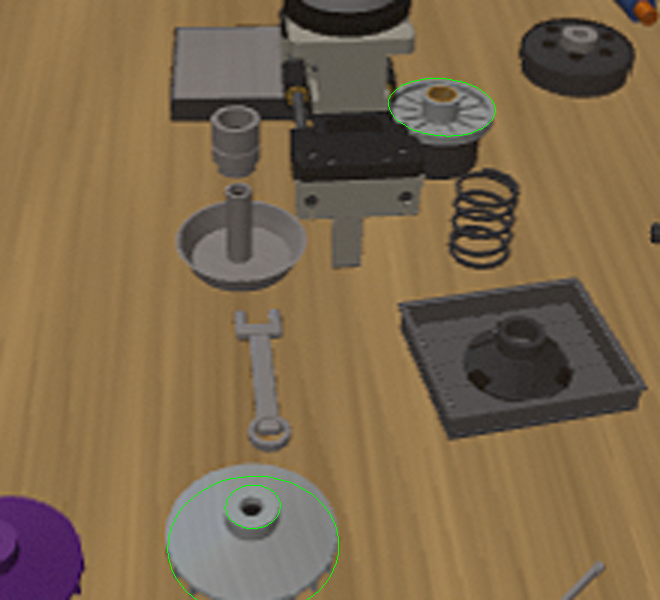

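View pics/d3.png

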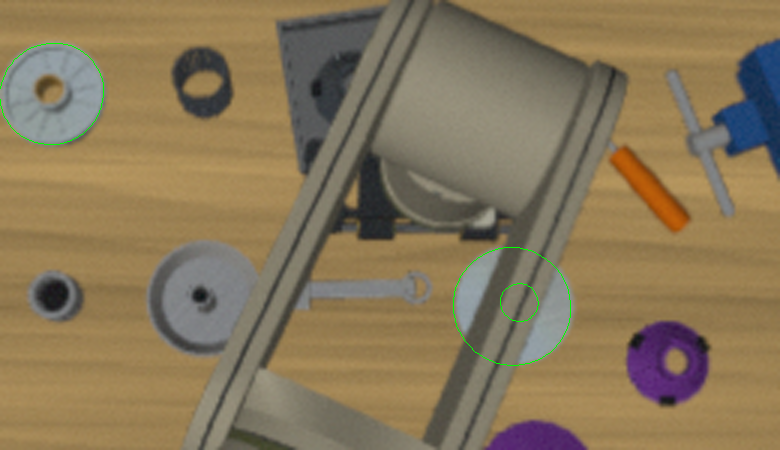

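Call:
carry_out:
  increments:
    - {"linear": [-0.02,0.0,-0.04],"yaw": 0}
    - {"linear": [-0.045,0.005,-0.08],"yaw": 0}
    - {"linear": [-0.063,0.015,-0.11],"yaw": 0}
    - {"linear": [-0.0663,0.025,-0.1167],"yaw": 0}
    - {"linear": [-0.0663,0.025,-0.1167],"yaw": 0}
  gripper: 0.65

```text
t: 24.3
tool_pos: [0.4465, -0.2817, 0.1503]
orientation: [-1.577, -0.018, -0.013]
force: [0.5, -0.0, 0.1]
opening: 0.0605
```

```bash
python3 -c "
from ov import *
st((.448,-.2797,.06))"
```

```text
t 24.3 p [ 0.4465 -0.2817  0.1503] F [ 0.5 -0.   0.1] open 0.0605 q [-0.67 -0.04  1.8   0.01  1.36 -2.24]
axes x,y,z: [[0.9998, 0.0031, 0.0195], [0.0195, -0.0058, -0.9998], [-0.003, 1.0, -0.0059]]
tool shift [-0.0002  0.0903  0.0025]
```

Call:
carry_out:
  increments:
    - {"linear": [0,0.02,0.0015],"yaw": 0}
    - {"linear": [0,0.05,0.0025],"yaw": 0}
    - {"linear": [0,0.08,0.0025],"yaw": 0}
    - {"linear": [0,0.1,0.0025],"yaw": 0}
    - {"linear": [0,0.1,0.0025],"yaw": 0}

```text
t: 24.92
tool_pos: [0.4483, -0.2777, 0.0491]
orientation: [-1.574, -0.017, -0.01]
force: [0.6, 0.2, -0.3]
opening: 0.0605
```

```bash
python3 -c "
from ov import *
st((.448,-.2797,.0345))
s=robot.read_camera('side');a=ov(s,'side',[],(260,290),(60,60),6,'d4')"
```

```text
t 24.93 p [ 0.4483 -0.2777  0.0491] F [ 0.6  0.2 -0.3] open 0.0605 q [-0.66  0.08  1.88  0.01  1.16 -2.24]
axes x,y,z: [[0.9998, 0.0047, 0.0173], [0.0173, -0.0035, -0.9998], [-0.0047, 1.0, -0.0036]]
tool shift [-0.0005  0.0146 -0.0019]
```

View pics/d4.png

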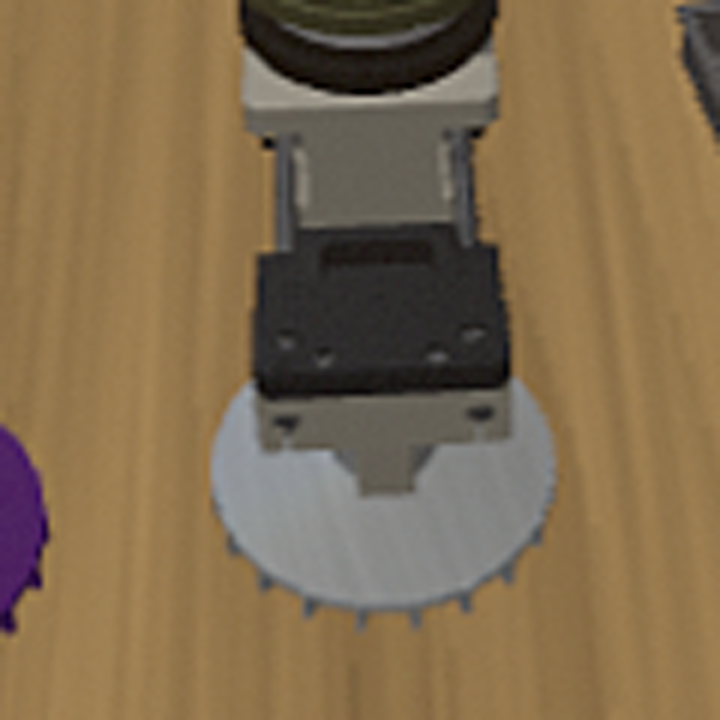

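Call:
carry_out:
  increments:
    - {"linear": [0,0.005,-0.001],"yaw": 0}
    - {"linear": [-0.0005,0.01,-0.0019],"yaw": 0}
    - {"linear": [-0.0005,0.0145,-0.0019],"yaw": 0}
    - {"linear": [-0.0005,0.0145,-0.0019],"yaw": 0}

```text
t: 25.48
tool_pos: [0.4485, -0.2804, 0.0356]
orientation: [-1.575, -0.018, -0.011]
force: [-0.2, 0.2, -0.4]
opening: 0.0606
```

Call:
carry_out:
  increments:
    - {"linear": [0,0,0],"yaw": 0}
    - {"linear": [0,0,0],"yaw": 0}
    - {"linear": [0,0,0],"yaw": 0}
    - {"linear": [0,0,0],"yaw": 0}
    - {"linear": [0,0,0],"yaw": 0}
  gripper: 0
  newtons: 50

```text
t: 26.1
tool_pos: [0.4485, -0.2803, 0.0357]
orientation: [-1.575, -0.018, -0.011]
force: [-0.3, 2.2, 2.3]
opening: 0.0345
```

Call:
carry_out:
  increments:
    - {"linear": [0,-0.005,0],"yaw": 0}
    - {"linear": [0,-0.015,0],"yaw": 0}
    - {"linear": [0,-0.035,0],"yaw": 0}
    - {"linear": [0,-0.065,0],"yaw": 0}
    - {"linear": [0,-0.095,0],"yaw": 0}

```text
t: 26.72
tool_pos: [0.4465, -0.2798, 0.1319]
orientation: [-1.575, -0.018, -0.011]
force: [0.6, 0.2, -3.9]
opening: 0.0346
```

```bash
python3 -c "
from ov import *
st((.456,.306,.0645))
s=robot.read_camera('side');a=ov(s,'side',[],(260,270),(80,70),5,'d5')"
```

```text
t 26.73 p [ 0.4465 -0.2798  0.1319] F [ 0.6  0.2 -3.9] open 0.0346 q [-0.66 -0.02  1.82  0.01  1.32 -2.24]
axes x,y,z: [[0.9998, 0.0042, 0.0183], [0.0183, -0.0043, -0.9998], [-0.0041, 1.0, -0.0044]]
tool shift [0.0107 0.065  0.5861]
```

View pics/d5.png

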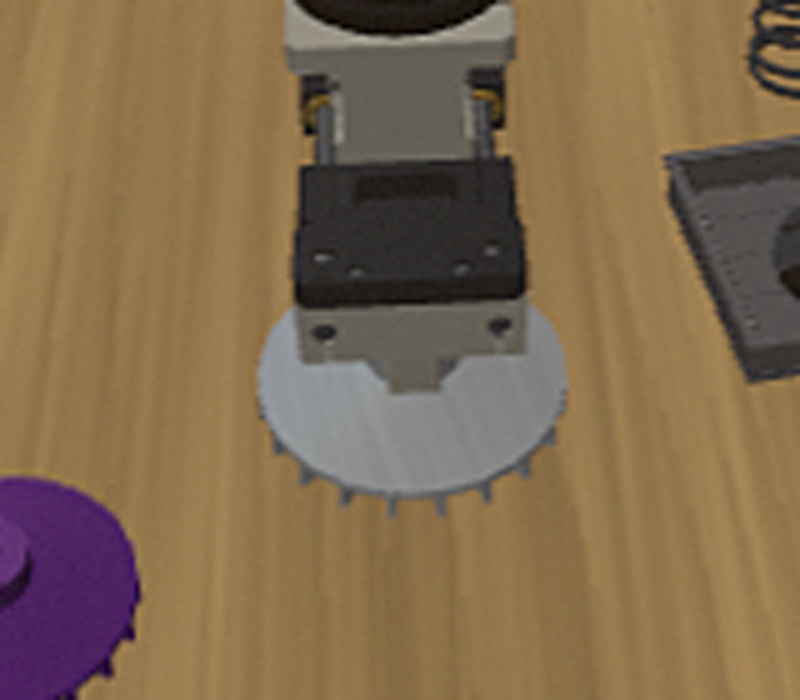

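Call:
carry_out:
  increments:
    - {"linear": [0,-0.02,0.01],"yaw": 0}
    - {"linear": [0.001,-0.035,0.04],"yaw": 0}
    - {"linear": [0.002,-0.035,0.09],"yaw": 0}
    - {"linear": [0.003,-0.035,0.14],"yaw": 0}
    - {"linear": [0.004,-0.035,0.19],"yaw": 0}

```text
t: 27.4
tool_pos: [0.4507, -0.0897, 0.1701]
orientation: [-1.579, -0.022, -0.016]
force: [0.6, -0.2, -4.1]
opening: 0.0349
```

Call:
carry_out:
  increments:
    - {"linear": [0,0,0.05],"yaw": 0}
    - {"linear": [0.002,0,0.1],"yaw": 0}
    - {"linear": [0.004,0,0.15],"yaw": 0}
    - {"linear": [0.005,0,0.2],"yaw": 0}
    - {"linear": [0.006,0,0.25],"yaw": 0}

```text
t: 28.02
tool_pos: [0.4555, 0.1619, 0.168]
orientation: [-1.579, -0.022, -0.016]
force: [0.4, -0.2, -3.2]
opening: 0.0347
```

```bash
python3 -c "
from ov import *
st((.456,.306,.0657))"
```

```text
t 28.02 p [0.4555 0.1619 0.168 ] F [ 0.4 -0.2 -3.2] open 0.0347 q [ 0.25 -0.18  1.9  -0.01  1.4  -1.33]
axes x,y,z: [[0.9997, 0.0039, 0.0242], [0.0243, -0.0084, -0.9997], [-0.0037, 1.0, -0.0085]]
tool shift [-0.0014  0.1011  0.145 ]
```

Call:
carry_out:
  increments:
    - {"linear": [0,0,0.05],"yaw": 0}
    - {"linear": [0,0,0.1],"yaw": 0}
    - {"linear": [-0.001,0.01,0.135],"yaw": 0}
    - {"linear": [-0.0014,0.03,0.145],"yaw": 0}
    - {"linear": [-0.0014,0.05,0.145],"yaw": 0}

```text
t: 28.65
tool_pos: [0.4543, 0.3067, 0.1152]
orientation: [-1.58, -0.023, -0.015]
force: [0.0, -0.7, -3.9]
opening: 0.0347
```

Call:
carry_out:
  increments:
    - {"linear": [0,0.01,0],"yaw": 0}
    - {"linear": [0,0.02,0],"yaw": 0}
    - {"linear": [0,0.025,0],"yaw": 0}
    - {"linear": [0,0.025,0],"yaw": 0}

```text
t: 29.15
tool_pos: [0.455, 0.3062, 0.0901]
orientation: [-1.58, -0.022, -0.015]
force: [-0.3, -0.2, -2.7]
opening: 0.0347
```

```bash
python3 -c "
from ov import *
st((.456,.306,.0657))
s=robot.read_camera('side');a=ov(s,'side',[],(270,150),(80,70),5,'d6')"
```

```text
t 29.15 p [0.455  0.3062 0.0901] F [-0.3 -0.2 -2.7] open 0.0347 q [ 0.51  0.09  1.79 -0.02  1.25 -1.06]
axes x,y,z: [[0.9997, 0.0048, 0.0236], [0.0236, -0.0091, -0.9997], [-0.0046, 0.9999, -0.0092]]
tool shift [0.0004 0.0245 0.0001]
```

View pics/d6.png

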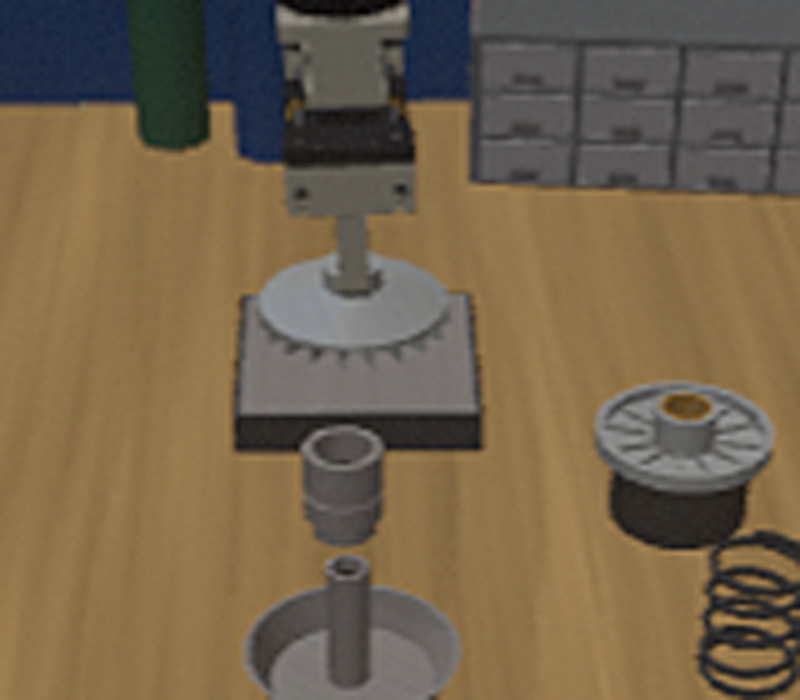

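Call:
carry_out:
  increments:
    - {"linear": [0,0.006,0],"yaw": 0}
    - {"linear": [0,0.012,0],"yaw": 0}
    - {"linear": [0,0.018,0],"yaw": 0}
    - {"linear": [0,0.021,0],"yaw": 0}
    - {"linear": [0,0.021,0],"yaw": 0}

```text
t: 29.82
tool_pos: [0.4555, 0.306, 0.0692]
orientation: [-1.58, -0.022, -0.015]
force: [0.6, -0.3, -3.4]
opening: 0.0345
```

Call:
carry_out:
  increments:
    - {"linear": [0,0.001,0],"yaw": 0}
    - {"linear": [0,0.002,0],"yaw": 0}

```text
t: 30.08
tool_pos: [0.4557, 0.3061, 0.0673]
orientation: [-1.58, -0.022, -0.015]
force: [-0.6, -0.3, -3.2]
opening: 0.0345
```

Call:
carry_out:
  increments:
    - {"linear": [0,0.001,0],"yaw": 0}
    - {"linear": [0,0.002,0],"yaw": 0}

```text
t: 30.32
tool_pos: [0.456, 0.306, 0.0657]
orientation: [-1.58, -0.023, -0.015]
force: [-2.8, -3.7, 6.2]
opening: 0.0347
```

Touched down. Release, rise.

Call:
carry_out:
  increments:
    - {"linear": [0,0,0],"yaw": 0}
    - {"linear": [0,0,0],"yaw": 0}
    - {"linear": [0,0,0],"yaw": 0}
    - {"linear": [0,0,0],"yaw": 0}
    - {"linear": [0,0,0],"yaw": 0}
  gripper: 0.65

```text
t: 30.95
tool_pos: [0.456, 0.3061, 0.0657]
orientation: [-1.58, -0.023, -0.015]
force: [0.1, 0.2, -0.3]
opening: 0.0603
```

Call:
carry_out:
  increments:
    - {"linear": [0,-0.01,0],"yaw": 0}
    - {"linear": [0,-0.03,0],"yaw": 0}
    - {"linear": [0,-0.07,0],"yaw": 0}
    - {"linear": [0,-0.11,0],"yaw": 0}
    - {"linear": [0,-0.12,0],"yaw": 0}

```text
t: 31.58
tool_pos: [0.4548, 0.3082, 0.1899]
orientation: [-1.577, -0.027, -0.02]
force: [1.1, 0.4, 0.4]
opening: 0.0606
```

Call:
carry_out:
  increments:
    - {"linear": [0,-0.02,0.04],"yaw": 0}
    - {"linear": [-0.02,-0.04,0.09],"yaw": 0}
    - {"linear": [-0.05,-0.05,0.14],"yaw": 0}
    - {"linear": [-0.09,-0.05,0.18],"yaw": 0}
    - {"linear": [-0.12,-0.05,0.2],"yaw": 0}

```text
t: 32.2
tool_pos: [0.3302, 0.5094, 0.234]
orientation: [-1.577, -0.028, -0.017]
force: [0.2, 0.0, -0.3]
opening: 0.0604
```

```bash
python3 -c "
from ov import *
g=(0,255,0);st()
s=robot.read_camera('side');t=robot.read_camera('top')
f=(.456,.306);w=(.638,.1694);d=(.66,-.1215);o=(.4474,.0195)
sh=[(circ(f,.058,.032),g),(circ(f,.018,.068),g),(circ(w,.05,.059),g),(circ(d,.018,.041),g),(circ(o,.011,.077),g),(circ((.4447,.1586),.023,.056),g),(circ((.655,.0255),.0275,.071),g)]
ov(s,'side',sh,(310,205),(100,75),4,'e1')
ov(t,'top',sh,(225,190),(115,80),3.4,'e2')"
```

```text
t 32.2 p [0.3302 0.5094 0.234 ] F [ 0.2  0.  -0.3] open 0.0604 q [ 0.93  0.14  1.47 -0.03  1.52 -0.65]
axes x,y,z: [[0.9996, 0.0066, 0.0287], [0.0287, -0.0066, -0.9996], [-0.0064, 1.0, -0.0068]]
```

View pics/e1.png

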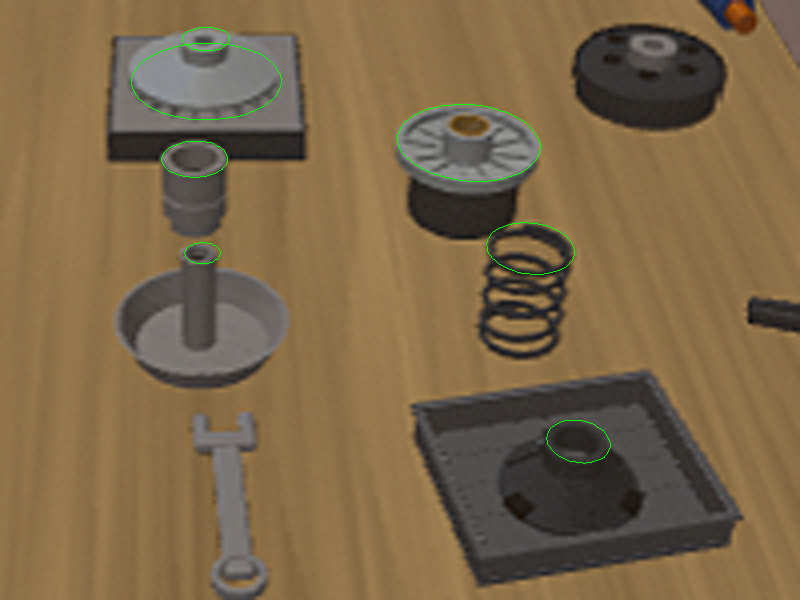

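View pics/e2.png

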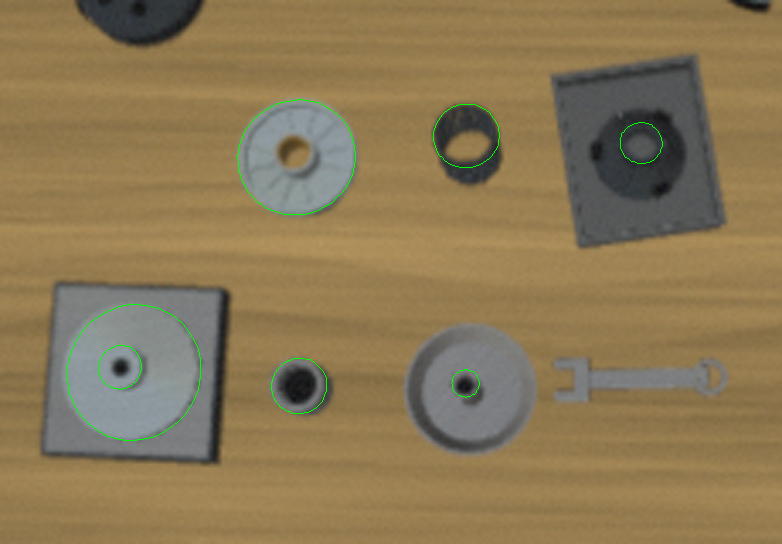

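All four parts sit flat and centred in their places, the bystanders haven't moved, and the gripper is clear. I'm handing in the job.

```bash
python3 -c "
from plant import robot
print(robot.close_job())"
```

```text
the job is handed in; nothing more can be done
None
```

I took the stack apart from the top down in 32 s of the 120 s allowed and handed the job in. The hand-in itself reports no verdict.

| Part | Set down | Measured offset from the place's centre |
|---|---|---|
| Boss | standing in the parts dish | about 1 mm |
| Ramp plate | flat in the wash tray | about 1 mm |
| Sliding half | on the press ring, nose in the hole | about 1 mm |
| Finned half | flat on the surface plate | about 1 mm |

- **Touchdown:** each part met its seat within about 0.5 mm of the height I expected. The force was 4–7 N each time, and I released only after that contact.
- **Last look:** the final side and top pictures agree with the projected outlines of all four parts. The impact socket and the coil spring are where they started, and the gripper is clear of everything.
- **Disagreements:** the two cameras differed by about 1 mm, within their calibration. The tool's tilt crept up to about 0.03 rad over the run, but the parts still sat flat when released. One early pair of move calls was refused because I left out the yaw value; nothing moved.

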